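# Scoop rest buttons into the fixture kit case and shut it

## Robot

A 6-joint arm with a two-finger parallel gripper is mounted at the origin on the work surface. World frame = base frame: x ahead of the robot, y to its left, z up, the work surface at z = 0. Lengths are in m, angles in rad, forces in N, time in s.
With the tool pointing down it reaches from about 0.25 to 0.775 m from the base axis. Payload 8.9 kg.
Tool frame: the origin (TCP) lies on the centre line of the jaws, within the pads' length; the fingertips stand 17 mm ahead of it and the grasp point (between the pads) lies 2 mm behind it; z points along the fingers, y is the line along which they close (so a half turn about z gives the same grasp; the last joint's range is limited). The gripper opens to 85 mm and grips with 20 to 120 N. Pads are 22 mm wide; open, the fingers measure 114 mm over their backs; the gripper's body (76 mm by 85 mm) begins 54 mm behind the grasp point. The pads swing forward as they close: fully open they stand 13 mm farther back than shut.
Start: joints at [1.084, 0.291, -0.153, 1.127, 0, 1.431], TCP at [0.179, 0.494, 0.248] pointing down, gripper open.
Joint ranges: [-2.52, 2.52], [-0.91, 1.74], [-1.3, 1.37], [-1.96, 2.02], [-1.52, 1.47], [-3.14, 3.14]. Speed limits (rad/s): [2.22, 2.22, 2.79, 3.14, 3.14, 3.14].

## Interface

Orientations are given as a rotation vector (axis times angle).
In Python, from cell import * gives the robot as it stands.
- The arm moves only by the shell command python3 -m creep 'ROWS'. ROWS is JSON, a list of rows, each an object of numbers: "jaw": the opening, from -1 (shut) to 1 (fully open); "dx", "dy", "dz": the shift along the world's x, y, z scaled (see below); "ax", "ay", "az": the turn, a rotation vector about the world's x, y, z scaled (see below). A call has exactly 10 rows; each row is the pose to reach, as a shift and turn from the pose commanded when the call began, turning the shorter way round; what a row does not reach only later rows make up. The controller multiplies each number of a shift by 500 mm and each number of a turn by pi rad. A row lasts 1/8 s, in which the tool goes at most 62.5 mm and 10.7 degrees, less where a joint would pass 70% of its speed; a pose out of reach is approached as far as the arm can. A call with a number of a shift or a turn outside -1 to 1 is refused whole. A call with a gripper value outside its range is refused whole. The fingers move at their own pace and stop on an object; the grip force is fixed at half the most. Time passes only in rows, so rows that repeat a pose let the fingers close, or fill a call up. It gives the time, the measured TCP pose, the force, the opening and the grip force at its end, in the units of the state.
- state(): the state, without advancing time (a new reading comes with each control period).
- get_image(name): name is "scene" or "top" or "wrist"; returns a dict with "frame" (420x560x3 uint8, red, green, blue), "depth" (420x560 float32, m along the optical axis (not along the pixel's ray), 0 where there is no reading), "mtx" (3x3 intrinsics, pixels), "dist" ([k1, k2, p1, p2, k3] as OpenCV has them; the pictures are not rectified), "world_from_camera" (4x4, takes a point from camera to world coordinates); the wrist camera has in their place "mount" (4x4, takes a point from camera to tool coordinates, whose origin is the TCP and whose axes are the flange's). Camera axes: x right, y up, looking along -z (the intrinsics and any distortion apply to the point x, -y, -z); pixel columns grow to the right and rows downward; lengths in m; the calibration is good to about 2 mm. A picture is of the moment at which its call begins: read the wrist's pose just before it.
- finish_job(): hands the job in; it is judged then, once.
Trained networks look in a picture, given as the dict that the camera call returned (one of the last four; its "shot" number tells which), for a name from the list of things; names that differ only in an ending like _2 or _b are one class to them, and where a whole thing is asked for, a point or a joint stands for the part that bears it (a point fixed in the world has none). Each returns a list of dicts, best first, with "p" (0 to 1); they miss things now and then, are a little off and sometimes report something else, mostly with a low value. They report only what shows in the picture. A call takes as long as a camera call. They do not tell look-alikes from the thing itself.
- cut_out(query, picture): "mask" (420x560 bool, what is visible of it) and "position" ([row, column] in pixels, amid what is visible of it).
- landmark_of(query, picture): "position" ([row, column] in pixels: a listed point, or the origin of a listed thing).
The state is a dict: "time": time; "joint_pos": joint angles; "joint_vel": joint speeds; "effort": joint torques, N m; "eef_pos": TCP position; "orientation": TCP orientation; "ft_force": force on the tool from outside, world axes, zero at the start; "moment": the same for the moment, N m; "grip_width": opening from 0.0 (shut) to 1.0 (fully open); "finger_force": force on a finger pad.
Only numpy, scipy, OpenCV 4.12 (cv2) and the standard library are available. Lean on these libraries where they do the work, as an engineer would, in place of code of your own. Each camera call takes 0.05 s, during which the arm holds its last target. There are 200 camera calls.

## Task

With the steel hand scoop, take at least four of the five steel rest buttons out of the long open bin in one scoopful and tip them into the kit case, without touching a button with the gripper and without leaving any button outside the bin and the case. Then set the scoop back down flat on the middle of its cork pad, and gently lower the case's hinged lid until it is fully shut, without slamming it. Leave the ring gauge and the reference sphere where they stand.

Things in the scene. Friction and masses are not known exactly. Their poses are not given: they have to be found in the camera images.
- scoop: Loose steel hand scoop, 180 g, flat on the pad at the start. Floor plate 90 (x) by 86 (y) by 2 mm; origin at the centre of its underside, z up. Open nose, a straight edge, at x -45 (scoops towards -x). Back wall at x +45, 30 high; side walls 28 high for x -13 to 45, 14 high for x -31 to -13, none ahead. Black upright grip bar at the back: x 21 to 47, 14 wide (y), z 27 to 115; pinch it across y.
- scoop_lip (a point): Middle of the scoop's front lip, at its underside, 45 mm ahead (-x) of the scoop's origin; axes as the scoop's.
- scoop_grip (a point): Point on the scoop's grip bar to pinch, x +34, z 92 in the scoop's frame; axes as the scoop's.
- pad: Fixed cork pad, 150 (x) by 125 (y) by 3 mm, where the scoop belongs; origin at the centre of its underside.
- bin: Fixed grey open plastic bin with upright walls, outside 240 (x) by 106 (y) by 45 mm high, walls and floor 5 thick (inside 230 by 96 by 40 deep); origin at the centre of its underside. Its -x end is the end near the robot. The buttons start scattered over its near half (x below 5); the far 110 mm is free.
- bin_in (a point): Centre of the bin's inner floor, axes as the bin's.
- button0: Steel rest button, a loose disc 22 mm in diameter and 14 high, 40 g, both faces bevelled at 30 degrees (flat middle 12 across, upright side 8 high), so a thin lip pressed along the floor wedges under it when a wall backs it; origin at the centre of its underside. Friction on scoop and bin about 0.35.
- button1: Steel rest button, a loose disc 22 mm in diameter and 14 high, 40 g, both faces bevelled at 30 degrees (flat middle 12 across, upright side 8 high), so a thin lip pressed along the floor wedges under it when a wall backs it; origin at the centre of its underside. Friction on scoop and bin about 0.35.
- button2: Steel rest button, a loose disc 22 mm in diameter and 14 high, 40 g, both faces bevelled at 30 degrees (flat middle 12 across, upright side 8 high), so a thin lip pressed along the floor wedges under it when a wall backs it; origin at the centre of its underside. Friction on scoop and bin about 0.35.
- button3: Steel rest button, a loose disc 22 mm in diameter and 14 high, 40 g, both faces bevelled at 30 degrees (flat middle 12 across, upright side 8 high), so a thin lip pressed along the floor wedges under it when a wall backs it; origin at the centre of its underside. Friction on scoop and bin about 0.35.
- button4: Steel rest button, a loose disc 22 mm in diameter and 14 high, 40 g, both faces bevelled at 30 degrees (flat middle 12 across, upright side 8 high), so a thin lip pressed along the floor wedges under it when a wall backs it; origin at the centre of its underside. Friction on scoop and bin about 0.35.
- case: Fixed aluminium kit case, open box outside 160 (x) by 150 (y) by 55 high, walls and floor 5 thick; origin at the centre of its underside. Its lid is hinged on the far (+x) rim.
- case_in (a point): Centre of the case's inner floor, 5 mm above its underside, axes as the case's.
- lid (a joint): Hinge angle of the case's lid, rad: 0 fully shut, 1.6 to 1.9 at the start (standing open), 2.0 the stop. Stiff hinge: the lid stays where left; 0.14 Nm (1 to 2 N near its edge) moves it. A plain plate 160 by 150 by 6 mm, 120 g, with a tab 50 wide and 11 long at the middle of its front edge. Close it by pushing on its outer face (facing +x when it stands open).
- lid_hinge (a point): On the lid's hinge axis, at the middle of the case's far rim, 55.5 mm above the case's underside (lid x = 0, the lid's underside); the axis is parallel to the case's y.
- lid_edge (a point): Middle of the lid's free edge, 160 mm from the hinge, at half of its thickness; its frame turns with the lid, with -x pointing from the hinge to the edge and z out of the outer face.
- ring_gauge: Bystander: steel ring gauge, 60 mm across, 20 high, near the robot; leave it.
- ref_sphere: Bystander: white reference sphere on a dark round foot 56 mm across, 93 high in all, beyond the pad; leave it.
Not all that is in view belongs to the job. Leave any purple look-alike of the scoop alone.

How it is judged:
On the way, in this order (a step that is already met when the one before it is completed fails the run):
1. at least four buttons lie in the scoop, lifted clear of the bin (origin of the scoop 60 mm or more above the table) ((((x of button0 in the frame of scoop between -0.047 and 0.047 m and y of button0 in the frame of scoop between -0.043 and 0.043 m and z of button0 in the frame of scoop between -0.001 and 0.032 m) and (x of button1 in the frame of scoop between -0.047 and 0.047 m and y of button1 in the frame of scoop between -0.043 and 0.043 m and z of button1 in the frame of scoop between -0.001 and 0.032 m) and (x of button2 in the frame of scoop between -0.047 and 0.047 m and y of button2 in the frame of scoop between -0.043 and 0.043 m and z of button2 in the frame of scoop between -0.001 and 0.032 m) and (x of button3 in the frame of scoop between -0.047 and 0.047 m and y of button3 in the frame of scoop between -0.043 and 0.043 m and z of button3 in the frame of scoop between -0.001 and 0.032 m)) or ((x of button0 in the frame of scoop between -0.047 and 0.047 m and y of button0 in the frame of scoop between -0.043 and 0.043 m and z of button0 in the frame of scoop between -0.001 and 0.032 m) and (x of button1 in the frame of scoop between -0.047 and 0.047 m and y of button1 in the frame of scoop between -0.043 and 0.043 m and z of button1 in the frame of scoop between -0.001 and 0.032 m) and (x of button2 in the frame of scoop between -0.047 and 0.047 m and y of button2 in the frame of scoop between -0.043 and 0.043 m and z of button2 in the frame of scoop between -0.001 and 0.032 m) and (x of button4 in the frame of scoop between -0.047 and 0.047 m and y of button4 in the frame of scoop between -0.043 and 0.043 m and z of button4 in the frame of scoop between -0.001 and 0.032 m)) or ((x of button0 in the frame of scoop between -0.047 and 0.047 m and y of button0 in the frame of scoop between -0.043 and 0.043 m and z of button0 in the frame of scoop between -0.001 and 0.032 m) and (x of button1 in the frame of scoop between -0.047 and 0.047 m and y of button1 in the frame of scoop between -0.043 and 0.043 m and z of button1 in the frame of scoop between -0.001 and 0.032 m) and (x of button3 in the frame of scoop between -0.047 and 0.047 m and y of button3 in the frame of scoop between -0.043 and 0.043 m and z of button3 in the frame of scoop between -0.001 and 0.032 m) and (x of button4 in the frame of scoop between -0.047 and 0.047 m and y of button4 in the frame of scoop between -0.043 and 0.043 m and z of button4 in the frame of scoop between -0.001 and 0.032 m)) or ((x of button0 in the frame of scoop between -0.047 and 0.047 m and y of button0 in the frame of scoop between -0.043 and 0.043 m and z of button0 in the frame of scoop between -0.001 and 0.032 m) and (x of button2 in the frame of scoop between -0.047 and 0.047 m and y of button2 in the frame of scoop between -0.043 and 0.043 m and z of button2 in the frame of scoop between -0.001 and 0.032 m) and (x of button3 in the frame of scoop between -0.047 and 0.047 m and y of button3 in the frame of scoop between -0.043 and 0.043 m and z of button3 in the frame of scoop between -0.001 and 0.032 m) and (x of button4 in the frame of scoop between -0.047 and 0.047 m and y of button4 in the frame of scoop between -0.043 and 0.043 m and z of button4 in the frame of scoop between -0.001 and 0.032 m)) or ((x of button1 in the frame of scoop between -0.047 and 0.047 m and y of button1 in the frame of scoop between -0.043 and 0.043 m and z of button1 in the frame of scoop between -0.001 and 0.032 m) and (x of button2 in the frame of scoop between -0.047 and 0.047 m and y of button2 in the frame of scoop between -0.043 and 0.043 m and z of button2 in the frame of scoop between -0.001 and 0.032 m) and (x of button3 in the frame of scoop between -0.047 and 0.047 m and y of button3 in the frame of scoop between -0.043 and 0.043 m and z of button3 in the frame of scoop between -0.001 and 0.032 m) and (x of button4 in the frame of scoop between -0.047 and 0.047 m and y of button4 in the frame of scoop between -0.043 and 0.043 m and z of button4 in the frame of scoop between -0.001 and 0.032 m))) and height (world z) of scoop above 0.06 m), for 0.2 s.
2. at least four buttons lie in the kit case ((((x of button0 in the frame of case_in between -0.075 and 0.075 m and y of button0 in the frame of case_in between -0.07 and 0.07 m and z of button0 in the frame of case_in between -0.004 and 0.045 m) and (x of button1 in the frame of case_in between -0.075 and 0.075 m and y of button1 in the frame of case_in between -0.07 and 0.07 m and z of button1 in the frame of case_in between -0.004 and 0.045 m) and (x of button2 in the frame of case_in between -0.075 and 0.075 m and y of button2 in the frame of case_in between -0.07 and 0.07 m and z of button2 in the frame of case_in between -0.004 and 0.045 m) and (x of button3 in the frame of case_in between -0.075 and 0.075 m and y of button3 in the frame of case_in between -0.07 and 0.07 m and z of button3 in the frame of case_in between -0.004 and 0.045 m)) or ((x of button0 in the frame of case_in between -0.075 and 0.075 m and y of button0 in the frame of case_in between -0.07 and 0.07 m and z of button0 in the frame of case_in between -0.004 and 0.045 m) and (x of button1 in the frame of case_in between -0.075 and 0.075 m and y of button1 in the frame of case_in between -0.07 and 0.07 m and z of button1 in the frame of case_in between -0.004 and 0.045 m) and (x of button2 in the frame of case_in between -0.075 and 0.075 m and y of button2 in the frame of case_in between -0.07 and 0.07 m and z of button2 in the frame of case_in between -0.004 and 0.045 m) and (x of button4 in the frame of case_in between -0.075 and 0.075 m and y of button4 in the frame of case_in between -0.07 and 0.07 m and z of button4 in the frame of case_in between -0.004 and 0.045 m)) or ((x of button0 in the frame of case_in between -0.075 and 0.075 m and y of button0 in the frame of case_in between -0.07 and 0.07 m and z of button0 in the frame of case_in between -0.004 and 0.045 m) and (x of button1 in the frame of case_in between -0.075 and 0.075 m and y of button1 in the frame of case_in between -0.07 and 0.07 m and z of button1 in the frame of case_in between -0.004 and 0.045 m) and (x of button3 in the frame of case_in between -0.075 and 0.075 m and y of button3 in the frame of case_in between -0.07 and 0.07 m and z of button3 in the frame of case_in between -0.004 and 0.045 m) and (x of button4 in the frame of case_in between -0.075 and 0.075 m and y of button4 in the frame of case_in between -0.07 and 0.07 m and z of button4 in the frame of case_in between -0.004 and 0.045 m)) or ((x of button0 in the frame of case_in between -0.075 and 0.075 m and y of button0 in the frame of case_in between -0.07 and 0.07 m and z of button0 in the frame of case_in between -0.004 and 0.045 m) and (x of button2 in the frame of case_in between -0.075 and 0.075 m and y of button2 in the frame of case_in between -0.07 and 0.07 m and z of button2 in the frame of case_in between -0.004 and 0.045 m) and (x of button3 in the frame of case_in between -0.075 and 0.075 m and y of button3 in the frame of case_in between -0.07 and 0.07 m and z of button3 in the frame of case_in between -0.004 and 0.045 m) and (x of button4 in the frame of case_in between -0.075 and 0.075 m and y of button4 in the frame of case_in between -0.07 and 0.07 m and z of button4 in the frame of case_in between -0.004 and 0.045 m)) or ((x of button1 in the frame of case_in between -0.075 and 0.075 m and y of button1 in the frame of case_in between -0.07 and 0.07 m and z of button1 in the frame of case_in between -0.004 and 0.045 m) and (x of button2 in the frame of case_in between -0.075 and 0.075 m and y of button2 in the frame of case_in between -0.07 and 0.07 m and z of button2 in the frame of case_in between -0.004 and 0.045 m) and (x of button3 in the frame of case_in between -0.075 and 0.075 m and y of button3 in the frame of case_in between -0.07 and 0.07 m and z of button3 in the frame of case_in between -0.004 and 0.045 m) and (x of button4 in the frame of case_in between -0.075 and 0.075 m and y of button4 in the frame of case_in between -0.07 and 0.07 m and z of button4 in the frame of case_in between -0.004 and 0.045 m)))), for 0.2 s.
3. the lid is fully shut (below 0.03 rad) (value of joint lid below 0.03 rad), for 0.2 s.
At the end, for the whole second after the job is handed in: At least four buttons are in the kit case and the rest in the case or the bin, all at rest; the lid is shut to within 0.03 rad; the scoop stands flat at rest on its pad, its origin within 40 mm of the pad's centre ((((x of button0 in the frame of case_in between -0.075 and 0.075 m and y of button0 in the frame of case_in between -0.07 and 0.07 m and z of button0 in the frame of case_in between -0.004 and 0.045 m) and (x of button1 in the frame of case_in between -0.075 and 0.075 m and y of button1 in the frame of case_in between -0.07 and 0.07 m and z of button1 in the frame of case_in between -0.004 and 0.045 m) and (x of button2 in the frame of case_in between -0.075 and 0.075 m and y of button2 in the frame of case_in between -0.07 and 0.07 m and z of button2 in the frame of case_in between -0.004 and 0.045 m) and (x of button3 in the frame of case_in between -0.075 and 0.075 m and y of button3 in the frame of case_in between -0.07 and 0.07 m and z of button3 in the frame of case_in between -0.004 and 0.045 m)) or ((x of button0 in the frame of case_in between -0.075 and 0.075 m and y of button0 in the frame of case_in between -0.07 and 0.07 m and z of button0 in the frame of case_in between -0.004 and 0.045 m) and (x of button1 in the frame of case_in between -0.075 and 0.075 m and y of button1 in the frame of case_in between -0.07 and 0.07 m and z of button1 in the frame of case_in between -0.004 and 0.045 m) and (x of button2 in the frame of case_in between -0.075 and 0.075 m and y of button2 in the frame of case_in between -0.07 and 0.07 m and z of button2 in the frame of case_in between -0.004 and 0.045 m) and (x of button4 in the frame of case_in between -0.075 and 0.075 m and y of button4 in the frame of case_in between -0.07 and 0.07 m and z of button4 in the frame of case_in between -0.004 and 0.045 m)) or ((x of button0 in the frame of case_in between -0.075 and 0.075 m and y of button0 in the frame of case_in between -0.07 and 0.07 m and z of button0 in the frame of case_in between -0.004 and 0.045 m) and (x of button1 in the frame of case_in between -0.075 and 0.075 m and y of button1 in the frame of case_in between -0.07 and 0.07 m and z of button1 in the frame of case_in between -0.004 and 0.045 m) and (x of button3 in the frame of case_in between -0.075 and 0.075 m and y of button3 in the frame of case_in between -0.07 and 0.07 m and z of button3 in the frame of case_in between -0.004 and 0.045 m) and (x of button4 in the frame of case_in between -0.075 and 0.075 m and y of button4 in the frame of case_in between -0.07 and 0.07 m and z of button4 in the frame of case_in between -0.004 and 0.045 m)) or ((x of button0 in the frame of case_in between -0.075 and 0.075 m and y of button0 in the frame of case_in between -0.07 and 0.07 m and z of button0 in the frame of case_in between -0.004 and 0.045 m) and (x of button2 in the frame of case_in between -0.075 and 0.075 m and y of button2 in the frame of case_in between -0.07 and 0.07 m and z of button2 in the frame of case_in between -0.004 and 0.045 m) and (x of button3 in the frame of case_in between -0.075 and 0.075 m and y of button3 in the frame of case_in between -0.07 and 0.07 m and z of button3 in the frame of case_in between -0.004 and 0.045 m) and (x of button4 in the frame of case_in between -0.075 and 0.075 m and y of button4 in the frame of case_in between -0.07 and 0.07 m and z of button4 in the frame of case_in between -0.004 and 0.045 m)) or ((x of button1 in the frame of case_in between -0.075 and 0.075 m and y of button1 in the frame of case_in between -0.07 and 0.07 m and z of button1 in the frame of case_in between -0.004 and 0.045 m) and (x of button2 in the frame of case_in between -0.075 and 0.075 m and y of button2 in the frame of case_in between -0.07 and 0.07 m and z of button2 in the frame of case_in between -0.004 and 0.045 m) and (x of button3 in the frame of case_in between -0.075 and 0.075 m and y of button3 in the frame of case_in between -0.07 and 0.07 m and z of button3 in the frame of case_in between -0.004 and 0.045 m) and (x of button4 in the frame of case_in between -0.075 and 0.075 m and y of button4 in the frame of case_in between -0.07 and 0.07 m and z of button4 in the frame of case_in between -0.004 and 0.045 m))) and ((x of button0 in the frame of case_in between -0.075 and 0.075 m and y of button0 in the frame of case_in between -0.07 and 0.07 m and z of button0 in the frame of case_in between -0.004 and 0.045 m) or (x of button0 in the frame of bin_in between -0.115 and 0.115 m and y of button0 in the frame of bin_in between -0.048 and 0.048 m and z of button0 in the frame of bin_in between -0.004 and 0.04 m)) and ((x of button1 in the frame of case_in between -0.075 and 0.075 m and y of button1 in the frame of case_in between -0.07 and 0.07 m and z of button1 in the frame of case_in between -0.004 and 0.045 m) or (x of button1 in the frame of bin_in between -0.115 and 0.115 m and y of button1 in the frame of bin_in between -0.048 and 0.048 m and z of button1 in the frame of bin_in between -0.004 and 0.04 m)) and ((x of button2 in the frame of case_in between -0.075 and 0.075 m and y of button2 in the frame of case_in between -0.07 and 0.07 m and z of button2 in the frame of case_in between -0.004 and 0.045 m) or (x of button2 in the frame of bin_in between -0.115 and 0.115 m and y of button2 in the frame of bin_in between -0.048 and 0.048 m and z of button2 in the frame of bin_in between -0.004 and 0.04 m)) and ((x of button3 in the frame of case_in between -0.075 and 0.075 m and y of button3 in the frame of case_in between -0.07 and 0.07 m and z of button3 in the frame of case_in between -0.004 and 0.045 m) or (x of button3 in the frame of bin_in between -0.115 and 0.115 m and y of button3 in the frame of bin_in between -0.048 and 0.048 m and z of button3 in the frame of bin_in between -0.004 and 0.04 m)) and ((x of button4 in the frame of case_in between -0.075 and 0.075 m and y of button4 in the frame of case_in between -0.07 and 0.07 m and z of button4 in the frame of case_in between -0.004 and 0.045 m) or (x of button4 in the frame of bin_in between -0.115 and 0.115 m and y of button4 in the frame of bin_in between -0.048 and 0.048 m and z of button4 in the frame of bin_in between -0.004 and 0.04 m)) and value of joint lid below 0.03 rad and horizontal distance between scoop and pad below 0.04 m and height (world z) of scoop below 0.008 m and angle between scoop's own z axis and vertical below 0.08 rad and linear speed of each of button0, button1, button2, button3, button4, scoop below 0.02 m/s); the robot touches nothing.
It fails at once if the gripper touches a button (contact force between the fingers and button0 above 0.3 N or contact force between the fingers and button1 above 0.3 N or contact force between the fingers and button2 above 0.3 N or contact force between the fingers and button3 above 0.3 N or contact force between the fingers and button4 above 0.3 N).
It fails at once if the lid is slammed (closing faster than 3 rad/s) (velocity of joint lid below -3 rad/s).
It fails at once if the ring gauge or the reference sphere is moved by more than 20 mm (distance of any of ring_gauge, ref_sphere from where it was at the start of the episode above 0.02 m).
It also fails if it takes over 72 s, if anything falls off the work surface, if the arm or the gripper's body presses on something with over 40 N, if the wrist force passes 120 N, or if a joint passes its speed limit or range.

## Working session

There is one attempt and no reset: what is moved stays moved. The work goes in short steps, Python scripts to look and compute and a shell command to move; the robot and the scene stay as the last step left them, time stands still between calls to the robot, and variables do not carry over. Pictures are saved under pics/ and viewed, at most 10 in all, crops included, and the job is handed in when it is done.

```bash
ls; mkdir -p pics
cat > h.py <<'E'
from cell import *
import numpy as np, cv2
from scipy.spatial.transform import Rotation as R
def cam(p):
    if 'world_from_camera' in p: return np.array(p['world_from_camera'])
    s=p['st']; T=np.eye(4); T[:3,:3]=R.from_rotvec(s['orientation']).as_matrix(); T[:3,3]=s['eef_pos']
    return T@np.array(p['mount'])
def shot(n):
    s=state(); p=get_image(n); p['st']=s; return p
def rays(p,rc):
    rc=np.atleast_2d(np.array(rc,float))
    uv=cv2.undistortPoints(rc[:,::-1].reshape(-1,1,2).copy(),np.array(p['mtx']),np.array(p['dist'])).reshape(-1,2)
    return np.c_[uv[:,0],-uv[:,1],-np.ones(len(uv))]
def pts(p,rc):   # by depth
    rc=np.atleast_2d(rc); d=np.array([p['depth'][int(round(r)),int(round(c))] for r,c in rc])
    T=cam(p); return (rays(p,rc)*d[:,None])@T[:3,:3].T+T[:3,3]
def onz(p,rc,z):
    T=cam(p); d=rays(p,rc)@T[:3,:3].T; o=T[:3,3]
    return o+d*((z-o[2])/d[:,2])[:,None]
def cloud(p,mask):
    rc=np.argwhere(mask&(p['depth']>0)); return pts(p,rc)
def save(p,name): cv2.imwrite('pics/'+name,p['frame'][:,:,::-1])
E
python3 - <<'E'
from h import *
np.set_printoptions(precision=4,suppress=True)
print(state())
for n in('top','scene'):
    p=shot(n); save(p,n+'0.png')
    for q in ['scoop','scoop_grip','scoop_lip','pad','bin','bin_in','button0','case','case_in','lid','lid_hinge','lid_edge','ring_gauge','ref_sphere']:
        f=landmark_of(q,p)
        for d in f[:6]:
            print(n,q,round(d['p'],2),np.round(d['position']),pts(p,[np.clip(d['position'],0,[419,559])])[0])
E
```

```text
pics
{'time': 0.0, 'joint_pos': array([ 1.0837,  0.2913, -0.1541,  1.1267,  0.    ,  1.4315]), 'joint_vel': array([ 0.0003, -0.0011,  0.0018,  0.0014, -0.0011, -0.0008]), 'effort': array([ -0.0005, -53.7143,  33.1375,   0.0159,  -0.0002,  -0.    ]), 'eef_pos': array([0.1787, 0.4932, 0.2477]), 'orientation': array([-0.5435, -3.0938,  0.002 ]), 'ft_force': array([-0.6835,  1.008 , -0.1461]), 'moment': array([-0.001 ,  0.0132,  0.047 ]), 'finger_force': 0.0, 'grip_width': 1.0006284730665846}
top scoop 0.85 [225. 297.] [0.5474 0.0191 0.0031]
top scoop 0.8 [292. 169.] [0.3362 0.3746 0.1083]
top scoop_grip 0.86 [290. 172.] [0.3433 0.3633 0.1158]
top scoop_grip 0.6 [208. 294.] [0.3122 0.0684 1.249 ]
top scoop_grip 0.53 [239. 376.] [ 0.5053 -0.2224  0.0113]
top scoop_grip 0.52 [159. 286.] [0.7552 0.0527 0.0252]
top scoop_lip 0.97 [237. 296.] [0.5098 0.0216 0.0046]
top scoop_lip 0.88 [294. 155.] [0.3328 0.446  0.0008]
top scoop_lip 0.45 [157. 288.] [0.7644 0.0477 0.0212]
top pad 0.65 [226. 297.] [0.5449 0.018  0.0065]
top bin 0.72 [225. 298.] [0.5486 0.017  0.005 ]
top bin 0.59 [237. 377.] [ 0.5133 -0.2278  0.0079]
top bin_in 0.91 [237. 375.] [ 0.5134 -0.222   0.0033]
top bin_in 0.4 [254. 378.] [ 0.4608 -0.2256  0.0152]
top button0 0.43 [267. 379.] [ 0.4198 -0.2269  0.0145]
top button0 0.43 [262. 367.] [ 0.4356 -0.1917  0.0203]
top button0 0.42 [253. 375.] [ 0.4617 -0.2184  0.0095]
top button0 0.41 [243. 374.] [ 0.4921 -0.2147  0.0214]
top button0 0.39 [245. 387.] [ 0.4872 -0.2542  0.0167]
top case 0.57 [237. 227.] [0.5102 0.234  0.0038]
top case_in 0.68 [231. 222.] [0.5274 0.2493 0.0026]
top case_in 0.38 [225. 295.] [0.5479 0.0247 0.0035]Traceback (most recent call last):
  File "<stdin>", line 7, in <module>
ValueError: it knows: bin, bin_in, button, case, case_in, lid_edge, lid_hinge, pad, ref_sphere, ring_gauge, scoop, scoop_grip, scoop_lip
```

Run:
```python
from h import *
np.set_printoptions(precision=4,suppress=True)
ps={n:shot(n) for n in('top','scene')}
big=cv2.resize(ps['top']['frame'][130:330,130:430],(800,533),interpolation=cv2.INTER_CUBIC); cv2.imwrite('pics/top1.png',big[:,:,::-1]); save(ps['scene'],'scene1.png')
for n,L in(('top',['lid_hinge','lid_edge','ring_gauge','ref_sphere']),('scene',['scoop','scoop_grip','scoop_lip','pad','bin_in','button','case_in','lid_hinge','lid_edge','ring_gauge','ref_sphere'])):
    p=ps[n]
    for q in L:
        for d in landmark_of(q,p)[:6]:
            print(n,q,round(d['p'],2),np.round(d['position']),pts(p,[np.clip(d['position'],0,[419,559])])[0])
```

```text
top lid_hinge 0.8 [206. 226.] [0.5963 0.2321 0.0512]
top ring_gauge 0.6 [278. 294.] [ 0.3879  0.0256 -0.003 ]
top ring_gauge 0.59 [209. 224.] [0.5957 0.244  0.0135]
top ring_gauge 0.28 [238. 297.] [0.5079 0.0198 0.0067]
top ref_sphere 0.51 [156. 290.] [0.7643 0.0412 0.0299]
top ref_sphere 0.39 [208. 293.] [0.5781 0.0343 0.1124]
scene scoop 0.85 [128. 345.] [0.3469 0.3908 0.0053]
scene scoop 0.64 [225. 254.] [0.5559 0.0179 0.0067]
scene scoop_grip 0.59 [106. 342.] [0.3556 0.3639 0.1025]
scene scoop_grip 0.57 [207. 262.] [0.5921 0.0246 0.1175]
scene scoop_lip 0.74 [198. 340.] [0.6043 0.2183 0.0623]
scene scoop_lip 0.64 [208. 246.] [0.4977 0.0206 0.0013]
scene scoop_lip 0.63 [120. 361.] [0.33   0.4552 0.0002]
scene scoop_lip 0.18 [208. 264.] [0.596  0.0264 0.1165]
scene pad 0.73 [222. 255.] [0.5462 0.0237 0.0034]
scene bin_in 0.96 [249. 148.] [ 0.5144 -0.2356  0.0053]
scene button 0.56 [218. 135.] [ 0.423  -0.2416  0.0165]
scene button 0.56 [243. 136.] [ 0.4976 -0.2566  0.0176]
scene button 0.54 [219. 154.] [ 0.4438 -0.1998  0.0144]
scene button 0.51 [241. 156.] [ 0.5103 -0.2109  0.0172]
scene button 0.43 [231. 144.] [ 0.4685 -0.2303  0.0149]
scene case_in 0.86 [187. 328.] [0.6027 0.1824 0.1187]
scene case_in 0.64 [298. 301.] [0.781  0.0304 0.0241]
scene lid_hinge 0.82 [199. 340.] [0.6036 0.219  0.0578]
scene lid_hinge 0.58 [175. 235.] [ 0.3805  0.0359 -0.0017]
scene lid_hinge 0.47 [247. 149.] [ 0.512  -0.2319  0.0063]
scene lid_hinge 0.16 [244. 158.] [ 0.5116 -0.2095  0.0066]
scene lid_edge 0.65 [153. 351.] [0.6143 0.2166 0.2227]
scene ring_gauge 0.65 [176. 236.] [0.3991 0.0312 0.0177]
scene ref_sphere 0.69 [296. 303.] [0.778  0.0367 0.0235]
scene ref_sphere 0.44 [250. 146.] [ 0.5177 -0.24    0.0056]
```

View pics/top1.png

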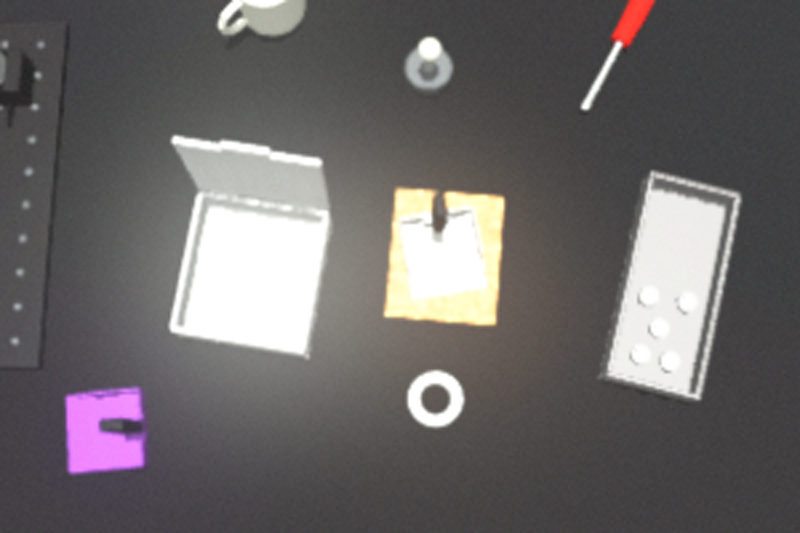

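View pics/scene1.png

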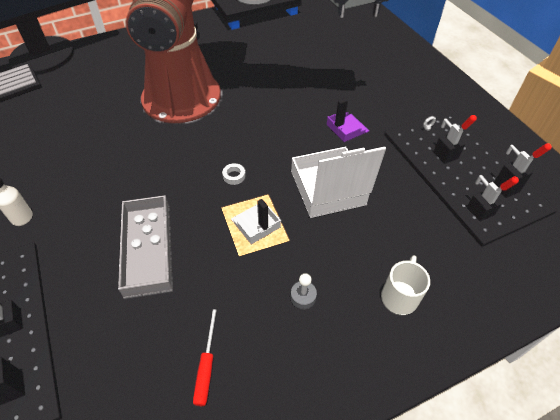

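Candidates for the scoop: steel on the cork at top px (225,297), and the purple look-alike at (292,169). I choose the steel one on the cork. Its nose faces the robot, with the grip bar on the far side. The bin has 5 buttons in its near half.

```bash
python3 - <<'E'
from h import *
np.set_printoptions(precision=4,suppress=True)
p=shot('wrist'); print(np.array(p['mount']),np.array(p['mtx']),p['dist'],cam(p))
E
python3 -m creep '[{"dx":0.1,"dy":-0.1,"dz":0.05},{"dx":0.2,"dy":-0.2,"dz":0.1,"az":0.04},{"dx":0.3,"dy":-0.3,"dz":0.16,"az":0.08},{"dx":0.4,"dy":-0.4,"dz":0.2,"az":0.11},{"dx":0.5,"dy":-0.5,"dz":0.2,"az":0.11},{"dx":0.58,"dy":-0.52,"dz":0.2,"az":0.11},{"dx":0.6,"dy":-0.52,"dz":0.2,"az":0.11},{"dx":0.6,"dy":-0.52,"dz":0.2,"az":0.11},{"dx":0.6,"dy":-0.52,"dz":0.2,"az":0.11},{"dx":0.6,"dy":-0.52,"dz":0.2,"az":0.11}]'
python3 - <<'E'
from h import *
np.set_printoptions(precision=4,suppress=True)
p=shot('wrist'); save(p,'w1.png'); np.save('w1.npy',p,allow_pickle=True); print(cam(p))
for q in ['case_in','lid_hinge','lid_edge','case']:
    for d in landmark_of(q,p)[:3]:
        print(q,round(d['p'],2),np.round(d['position']),pts(p,[np.clip(d['position'],0,[419,559])])[0])
E
```

```text
[[-0.0004  0.9578  0.2873  0.0726]
 [ 1.      0.0007 -0.0009  0.0003]
 [-0.0011  0.2873 -0.9578 -0.1241]
 [ 0.      0.      0.      1.    ]] [[353.915    0.     279.5578]
 [  0.     353.915  207.4446]
 [  0.       0.       1.    ]] [-0.0066  0.      0.      0.      0.    ] [[ 0.3412 -0.9002 -0.2704  0.1108]
 [ 0.94    0.3271  0.0971  0.5186]
 [ 0.0011 -0.2873  0.9578  0.3724]
 [ 0.      0.      0.      1.    ]]
[[ 0.3412 -0.9003 -0.2703  0.1108]
 [ 0.94    0.3271  0.0971  0.5186]
 [ 0.001  -0.2872  0.9579  0.3724]
 [ 0.      0.      0.      1.    ]]$[0]: bad value
```

```bash
python3 -m creep '[{"jaw":1,"dx":0.1,"dy":-0.1,"dz":0.05,"ax":0,"ay":0,"az":0},{"jaw":1,"dx":0.2,"dy":-0.2,"dz":0.1,"ax":0,"ay":0,"az":0.04},{"jaw":1,"dx":0.3,"dy":-0.3,"dz":0.16,"ax":0,"ay":0,"az":0.08},{"jaw":1,"dx":0.4,"dy":-0.4,"dz":0.2,"ax":0,"ay":0,"az":0.11},{"jaw":1,"dx":0.5,"dy":-0.5,"dz":0.2,"ax":0,"ay":0,"az":0.11},{"jaw":1,"dx":0.58,"dy":-0.52,"dz":0.2,"ax":0,"ay":0,"az":0.11},{"jaw":1,"dx":0.6,"dy":-0.52,"dz":0.2,"ax":0,"ay":0,"az":0.11},{"jaw":1,"dx":0.6,"dy":-0.52,"dz":0.2,"ax":0,"ay":0,"az":0.11},{"jaw":1,"dx":0.6,"dy":-0.52,"dz":0.2,"ax":0,"ay":0,"az":0.11},{"jaw":1,"dx":0.6,"dy":-0.52,"dz":0.2,"ax":0,"ay":0,"az":0.11}]'
python3 - <<'E'
from h import *
np.set_printoptions(precision=4,suppress=True)
p=shot('wrist'); save(p,'w1.png'); np.save('w1.npy',p,allow_pickle=True); print(cam(p))
for q in ['case_in','lid_hinge','lid_edge','case']:
    for d in landmark_of(q,p)[:3]:
        print(q,round(d['p'],2),np.round(d['position']),pts(p,[np.clip(d['position'],0,[419,559])])[0])
E
```

```text
time: 2.9
eef_pos: [0.478, 0.2342, 0.3485]
orientation: [-0.001, -3.142, -0.0]
ft_force: [-0.5, -0.4, -0.4]
grip_width: 1.0
finger_force: 0.0
[[ 0.0013 -0.9578 -0.2875  0.4055]
 [ 1.      0.0014 -0.0004  0.2345]
 [ 0.0008 -0.2875  0.9578  0.4726]
 [ 0.      0.      0.      1.    ]]
case_in 0.98 [189. 282.] [0.5198 0.2384 0.0049]
lid_hinge 0.96 [260. 269.] [0.5986 0.2214 0.0628]
lid_hinge 0.36 [ 83. 120.] [ 0.3832  0.0337 -0.0005]
lid_edge 0.73 [345. 155.] [0.4858 0.1914 0.3696]
lid_edge 0.65 [349. 264.] [0.6076 0.221  0.2185]
case 0.65 [187. 281.] [0.5176 0.2369 0.0032]
case 0.22 [343. 156.] [0.4845 0.192  0.3701]
```

```bash
python3 -m creep '[{"jaw":1,"dx":0,"dy":-0.12,"dz":0,"ax":0,"ay":0,"az":0},{"jaw":1,"dx":0,"dy":-0.24,"dz":0,"ax":0,"ay":0,"az":-0.03},{"jaw":1,"dx":0,"dy":-0.36,"dz":0,"ax":0,"ay":0,"az":-0.06},{"jaw":1,"dx":0,"dy":-0.48,"dz":0,"ax":0,"ay":0,"az":-0.06},{"jaw":1,"dx":0,"dy":-0.6,"dz":0,"ax":0,"ay":0,"az":-0.06},{"jaw":1,"dx":0,"dy":-0.72,"dz":0,"ax":0,"ay":0,"az":-0.06},{"jaw":1,"dx":0,"dy":-0.84,"dz":0,"ax":0,"ay":0,"az":-0.06},{"jaw":1,"dx":0,"dy":-0.92,"dz":0,"ax":0,"ay":0,"az":-0.06},{"jaw":1,"dx":0,"dy":-0.92,"dz":0,"ax":0,"ay":0,"az":-0.06},{"jaw":1,"dx":0,"dy":-0.92,"dz":0,"ax":0,"ay":0,"az":-0.06}]'
cat > fit.py <<'E'
from h import *
def rect(p,c,rad,zlo,zhi):
    P=cloud(p,p['depth']>0); m=(np.hypot(P[:,0]-c[0],P[:,1]-c[1])<rad)&(P[:,2]>zlo)&(P[:,2]<zhi); return P[m]
def mar(P):
    (c,s,a)=cv2.minAreaRect((P[:,:2]*1000).astype(np.float32)); return c,s,a
E
python3 - <<'E'
from fit import *
np.set_printoptions(precision=4,suppress=True)
p=shot('wrist'); save(p,'w2.png'); np.save('w2.npy',p,allow_pickle=True); print(cam(p)[:3,3])
for q in ['bin_in','bin','button']:
    for d in landmark_of(q,p)[:6]:
        print(q,round(d['p'],2),np.round(d['position']),pts(p,[np.clip(d['position'],0,[419,559])])[0])
c=np.load('w1.npy',allow_pickle=True).item()
print('case rim',mar(rect(c,(.52,.235),.125,.045,.0605)),'floor',mar(rect(c,(.52,.235),.11,.002,.009)))
print('bin rim',mar(rect(p,(.513,-.228),.15,.038,.049)),mar(rect(p,(.513,-.228),.12,.002,.010)))
for n,q,z in(('case',c,.055),('bin',p,.045)):
    P=rect(q,(.52,.235) if n=='case' else (.513,-.228),.16,.02,.09); h,e=np.histogram(P[:,2],bins=28); print(n,h,e[0],e[-1])
E
```

```text
time: 4.4
eef_pos: [0.4788, -0.2258, 0.3483]
orientation: [-0.299, -3.127, -0.001]
ft_force: [-0.4, -0.2, 0.7]
grip_width: 1.0
finger_force: 0.0
[ 0.4076 -0.2119  0.4724]
bin_in 0.77 [182. 278.] [ 0.5105 -0.2338  0.004 ]
bin 0.55 [181. 276.] [ 0.5085 -0.2359  0.0041]
button 0.81 [123. 292.] [ 0.4359 -0.2014  0.0167]
button 0.62 [148. 278.] [ 0.4633 -0.224   0.0187]
button 0.59 [171. 289.] [ 0.4957 -0.216   0.018 ]
button 0.58 [174. 259.] [ 0.4917 -0.2549  0.0166]
button 0.55 [119. 266.] [ 0.4255 -0.2326  0.018 ]
button 0.17 [142. 462.] [0.5031 0.015  0.0015]
case rim ((520.306884765625, 237.62474060058594), (150.3022003173828, 161.3832244873047), 81.29582214355469) floor ((517.6408081054688, 236.3074951171875), (145.80184936523438, 156.2615966796875), 81.24739074707031)
bin rim ((510.84259033203125, -236.1622314453125), (106.1702651977539, 240.28268432617188), 75.79303741455078) ((511.4259033203125, -236.169677734375), (96.49553680419922, 231.33853149414062), 75.78282165527344)
case [ 142  156  154  164  157  168  158  187  169  171  180  188  472 1462
  163  194  113  108  114  113  118  120  136  115  115  140  123  131] 0.0200502868862803 0.08997496204628042
bin [ 41  45  54  39  63  45  48  59  42  50  56  41  45  54  55  48  46  71
  52  52  45  66 115 327 781 703 230  34] 0.02001419194150228 0.046160131834709794
```

View pics/w2.png

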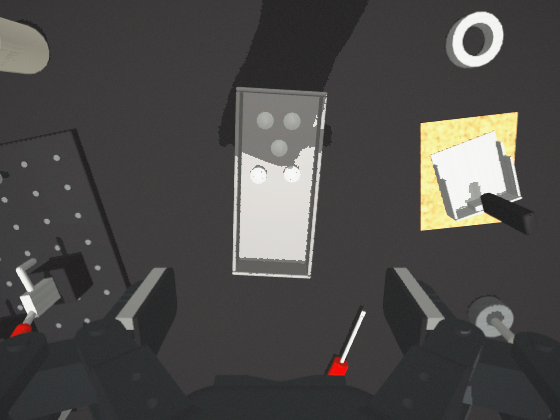

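```bash
python3 -m creep '[{"jaw":1,"dx":0,"dy":0.12,"dz":0,"ax":0,"ay":0,"az":0.03},{"jaw":1,"dx":0,"dy":0.24,"dz":0,"ax":0,"ay":0,"az":0.06},{"jaw":1,"dx":0.04,"dy":0.36,"dz":0,"ax":0,"ay":0,"az":0.1},{"jaw":1,"dx":0.08,"dy":0.46,"dz":-0.03,"ax":0,"ay":0,"az":0.1},{"jaw":1,"dx":0.1,"dy":0.49,"dz":-0.06,"ax":0,"ay":0,"az":0.1},{"jaw":1,"dx":0.1,"dy":0.49,"dz":-0.06,"ax":0,"ay":0,"az":0.1},{"jaw":1,"dx":0.1,"dy":0.49,"dz":-0.06,"ax":0,"ay":0,"az":0.1},{"jaw":1,"dx":0.1,"dy":0.49,"dz":-0.06,"ax":0,"ay":0,"az":0.1},{"jaw":1,"dx":0.1,"dy":0.49,"dz":-0.06,"ax":0,"ay":0,"az":0.1},{"jaw":1,"dx":0.1,"dy":0.49,"dz":-0.06,"ax":0,"ay":0,"az":0.1}]'
python3 - <<'E'
from fit import *
np.set_printoptions(precision=4,suppress=True)
p=shot('wrist'); save(p,'w3.png'); np.save('w3.npy',p,allow_pickle=True); print(cam(p)[:3,3])
for q in ['scoop','scoop_lip','scoop_grip','pad']:
    for d in landmark_of(q,p)[:2]:
        print(q,round(d['p'],2),np.round(d['position']),pts(p,[np.clip(d['position'],0,[419,559])])[0])
c=(.55,.02)
g=rect(p,c,.1,.09,.125); print('bar',mar(g),g[:,2].max(),len(g)); g=g[g[:,2]>np.percentile(g[:,2],90)-.004]; print('bartop',mar(g))
hsv=cv2.cvtColor(p['frame'],cv2.COLOR_RGB2HSV); m=(hsv[...,1]>70)&(hsv[...,0]>8)&(hsv[...,0]<35)&(hsv[...,2]>90)
P=cloud(p,m); P=P[(np.hypot(P[:,0]-.55,P[:,1]-.02)<.12)&(abs(P[:,2]-.003)<.006)]; print('pad',mar(P),np.median(P[:,2]))
s=cut_out('scoop',p)[0]; P=cloud(p,s['mask']); print(s['p'])
P=P[(P[:,2]>.003)&(P[:,2]<.04)]; print('scoop',mar(P))
F=P[(P[:,2]<.009)]; print('floor',mar(F))
cv2.imwrite('pics/w3c.png',cv2.resize(p['frame'][60:360,120:420],(600,600))[:,:,::-1])
E
```

```text
time: 5.85
eef_pos: [0.5289, 0.0181, 0.3186]
orientation: [-0.192, 3.135, -0.0]
ft_force: [-0.0, 0.6, 0.3]
grip_width: 1.0
finger_force: 0.0
[0.4569 0.0094 0.4426]
scoop_lip 0.93 [140. 280.] [0.5018 0.0155 0.0017]
scoop_lip 0.52 [118.  88.] [ 0.5022 -0.2104  0.0177]
scoop_grip 0.89 [228. 287.] [0.574  0.0312 0.1164]
scoop_grip 0.25 [ 38. 310.] [ 0.384   0.0353 -0.0021]
pad 0.19 [104.  55.] [ 0.4912 -0.249   0.0162]
bar ((580.7393188476562, 28.77332305908203), (25.42463493347168, 13.951055526733398), 10.476935386657715) 0.11970127294097344 424
bartop ((580.95751953125, 28.984691619873047), (24.7115535736084, 13.904187202453613), 9.190670013427734)
pad ((548.2586059570312, 19.929218292236328), (125.99225616455078, 150.9372100830078), 85.5029296875) 0.0016006129679236314
0.61
scoop ((553.39599609375, 23.85995101928711), (100.56730651855469, 90.66242980957031), 10.80176830291748)
floor ((553.39599609375, 23.85995101928711), (100.56730651855469, 90.66242980957031), 10.80176830291748)
```

View pics/w3c.png

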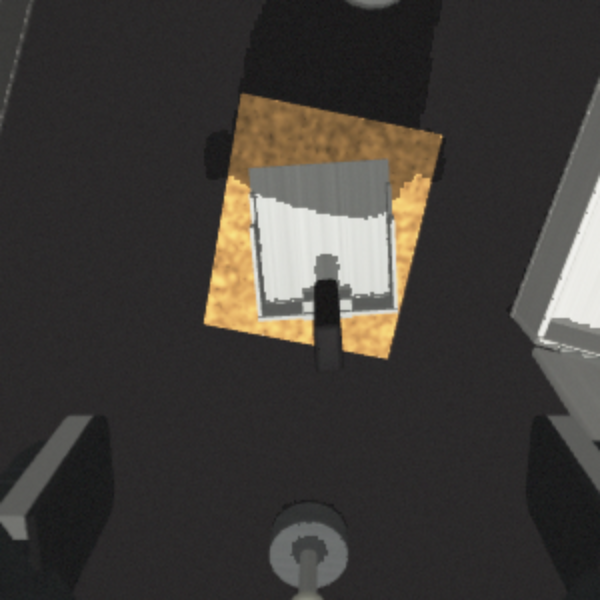

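Crop shows the steel scoop on cork (lip ~ (320,165), black bar ~ (328,325)); choice confirmed. Grasp the bar.

```bash
python3 -m creep '[{"jaw":1,"dx":0.06,"dy":0.012,"dz":-0.06,"ax":0,"ay":0,"az":0.02},{"jaw":1,"dx":0.104,"dy":0.022,"dz":-0.16,"ax":0,"ay":0,"az":0.02},{"jaw":1,"dx":0.104,"dy":0.022,"dz":-0.26,"ax":0,"ay":0,"az":0.02},{"jaw":1,"dx":0.104,"dy":0.022,"dz":-0.36,"ax":0,"ay":0,"az":0.02},{"jaw":1,"dx":0.104,"dy":0.022,"dz":-0.43,"ax":0,"ay":0,"az":0.02},{"jaw":1,"dx":0.104,"dy":0.022,"dz":-0.451,"ax":0,"ay":0,"az":0.02},{"jaw":1,"dx":0.104,"dy":0.022,"dz":-0.451,"ax":0,"ay":0,"az":0.02},{"jaw":-1,"dx":0.104,"dy":0.022,"dz":-0.451,"ax":0,"ay":0,"az":0.02},{"jaw":-1,"dx":0.104,"dy":0.022,"dz":-0.451,"ax":0,"ay":0,"az":0.02},{"jaw":-1,"dx":0.104,"dy":0.022,"dz":-0.451,"ax":0,"ay":0,"az":0.02}]'
python3 - <<'E'
from h import *
np.set_printoptions(precision=4,suppress=True)
b=np.array([.511,-.236]);y=-.248
for q in [[ 0.4359,-0.2014],[ 0.4633,-0.224 ],[ 0.4957,-0.216],[ 0.4917,-0.2549],[ 0.4255,-0.2326]]:
    print(R.from_euler('z',-y).apply(np.r_[np.array(q)-b,0])[:2])
Rz=R.from_euler('z',y)
for X in(.062,.0):
  o=np.r_[b,0]+Rz.apply([X,0,0]); print('scoop origin',o,'bar',o+Rz.apply([.034,0,0]))
print(state()['joint_pos'])
E
```

```text
time: 7.4
eef_pos: [0.5814, 0.0295, 0.0936]
orientation: [-0.292, 3.127, -0.0]
ft_force: [0.0, 0.2, 0.0]
grip_width: 0.38
finger_force: 0.0
[-0.0813  0.0151]
[-0.0492 -0.0001]
[-0.0197  0.0156]
[-0.0141 -0.0231]
[-0.0837 -0.0177]
scoop origin [ 0.5711 -0.2512  0.    ] bar [ 0.6041 -0.2596  0.    ]
scoop origin [ 0.511 -0.236  0.   ] bar [ 0.544  -0.2443  0.    ]
[-0.0748  0.5228 -0.2291  0.8176 -0.     -0.2611]
```

```bash
python3 -m creep '[{"jaw":-1,"dx":0,"dy":0,"dz":0,"ax":0,"ay":0,"az":0},{"jaw":-1,"dx":0,"dy":0,"dz":0,"ax":0,"ay":0,"az":0},{"jaw":-1,"dx":0,"dy":0,"dz":0.04,"ax":0,"ay":0,"az":0},{"jaw":-1,"dx":0,"dy":0,"dz":0.12,"ax":0,"ay":0,"az":0},{"jaw":-1,"dx":0.02,"dy":-0.1,"dz":0.2,"ax":0,"ay":0,"az":-0.03},{"jaw":-1,"dx":0.04,"dy":-0.21,"dz":0.2,"ax":0,"ay":0,"az":-0.07},{"jaw":-1,"dx":0.04,"dy":-0.32,"dz":0.2,"ax":0,"ay":0,"az":-0.11},{"jaw":-1,"dx":0.04,"dy":-0.43,"dz":0.2,"ax":0,"ay":0,"az":-0.137},{"jaw":-1,"dx":0.04,"dy":-0.53,"dz":0.2,"ax":0,"ay":0,"az":-0.137},{"jaw":-1,"dx":0.04,"dy":-0.577,"dz":0.2,"ax":0,"ay":0,"az":-0.137}]'
python3 - <<'E'
from fit import *
np.set_printoptions(precision=4,suppress=True)
p=shot('wrist'); np.save('w4.npy',p,allow_pickle=True); save(p,'w4.png')
for q in ['scoop_lip','scoop_grip']:
    for d in landmark_of(q,p)[:2]:
        print(q,round(d['p'],2),np.round(d['position']),pts(p,[np.clip(d['position'],0,[419,559])])[0])
s=p['st']; T=np.eye(4);T[:3,:3]=R.from_rotvec(s['orientation']).as_matrix();T[:3,3]=s['eef_pos']
print(s['eef_pos'],R.from_matrix(T[:3,:3]).as_euler('zyx'),s['grip_width'],s['finger_force'],s['ft_force'])
P=cloud(p,p['depth']>0); Q=(P-T[:3,3])@T[:3,:3]   # tool frame; tool x=-scoop x, y=scoop y, z down
m=(Q[:,0]>-.0)&(Q[:,0]<.12)&(abs(Q[:,1])<.07)&(Q[:,2]>.06)&(Q[:,2]<.12)
F=Q[m]; print('scoop in tool',mar(F),F[:,2].min(),F[:,2].max())
f=F[(F[:,2]>.08)&(abs(F[:,1])<.035)&(F[:,0]<.075)&(F[:,0]>.02)]; A=np.c_[f[:,:2],np.ones(len(f))]; print('floor plane z=ax+by+c',np.linalg.lstsq(A,f[:,2],rcond=None)[0],len(f))
print('bin',mar(rect(p,(.511,-.236),.15,.040,.049)))
E
```

```text
time: 8.65
eef_pos: [0.6003, -0.2615, 0.1922]
orientation: [-0.386, -3.117, -0.0]
ft_force: [-0.6, 1.0, -3.0]
grip_width: 0.158
finger_force: 61.3
scoop_lip 0.7 [ 90. 278.] [ 0.5238 -0.2424  0.1033]
scoop_grip 0.6 [296. 281.] [ 0.5882 -0.2576  0.2155]
[ 0.6003 -0.2615  0.1922] [-2.8952 -0.0007 -3.1415] 0.15800254645643877 61.276516914367676 [-0.5636  0.9653 -2.9916]
scoop in tool ((39.4489860534668, 0.09558868408203125), (86.65457916259766, 78.89723205566406), 89.98345184326172) 0.06011290129414483 0.09215605342065332
floor plane z=ax+by+c [0.0003 0.0018 0.0894] 10860
bin ((501.9791564941406, -234.04208374023438), (106.582275390625, 76.65901947021484), 75.70291137695312)
```

View pics/w4.png

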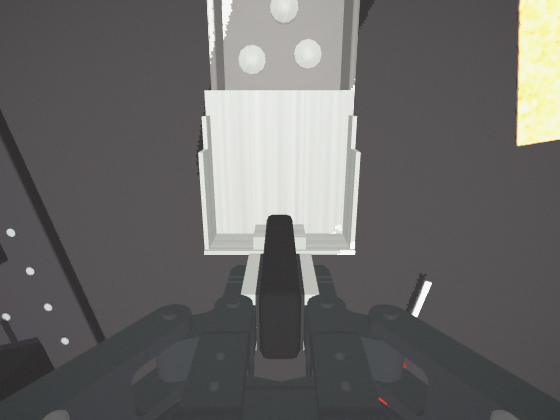

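```bash
python3 -m creep '[{"jaw":-1,"dx":-0.009,"dy":0.003,"dz":-0.04,"ax":-0.007,"ay":-0.027,"az":0},{"jaw":-1,"dx":-0.009,"dy":0.003,"dz":-0.1,"ax":-0.007,"ay":-0.027,"az":0},{"jaw":-1,"dx":-0.009,"dy":0.003,"dz":-0.15,"ax":-0.007,"ay":-0.027,"az":0},{"jaw":-1,"dx":-0.009,"dy":0.003,"dz":-0.172,"ax":-0.007,"ay":-0.027,"az":0},{"jaw":-1,"dx":-0.009,"dy":0.003,"dz":-0.18,"ax":-0.007,"ay":-0.027,"az":0},{"jaw":-1,"dx":-0.018,"dy":0.006,"dz":-0.181,"ax":-0.007,"ay":-0.027,"az":0},{"jaw":-1,"dx":-0.038,"dy":0.011,"dz":-0.181,"ax":-0.007,"ay":-0.027,"az":0},{"jaw":-1,"dx":-0.058,"dy":0.016,"dz":-0.181,"ax":-0.007,"ay":-0.027,"az":0},{"jaw":-1,"dx":-0.078,"dy":0.021,"dz":-0.181,"ax":-0.007,"ay":-0.027,"az":0},{"jaw":-1,"dx":-0.098,"dy":0.026,"dz":-0.181,"ax":-0.007,"ay":-0.027,"az":0}]'
cat > lip.py <<'E'
from h import *
np.set_printoptions(precision=4,suppress=True)
def lip():
    s=state(); Rt=R.from_rotvec(s['orientation']); Rs=Rt*R.from_matrix(np.diag([-1.,1,-1]))
    o=np.array(s['eef_pos'])+Rs.apply([-.034,0,-.0914]); l=o+Rs.apply([-.045,0,0]); Rb=R.from_euler('z',.248)
    print('lip bin',Rb.apply(l-[.511,-.236,0]),'back',Rb.apply(o+Rs.apply([.045,0,0])-[.511,-.236,0]),'scoop o',o,'zyx',Rs.as_euler('ZYX'),'F',s['ft_force'],'grip',s['grip_width'],'t',s['time'],'tcp',s['eef_pos'])
if __name__=='__main__': lip()
E
python3 lip.py
```

```text
time: 10.05
eef_pos: [0.5512, -0.2458, 0.1025]
orientation: [0.372, 3.032, -0.018]
ft_force: [-0.5, -0.2, -2.4]
grip_width: 0.155
finger_force: 61.2
lip bin [-0.0293 -0.      0.0045] back [0.0603 0.0003 0.0124] scoop o [ 0.5261 -0.2397  0.0085] zyx [-0.2443 -0.0879 -0.0009] F [-0.5099 -0.1936 -2.4497] grip 0.15506752443255567 t 10.05 tcp [ 0.5512 -0.2458  0.1025]
```

```bash
python3 -m creep '[{"jaw":-1,"dx":-0.014,"dy":0.0035,"dz":-0.003,"ax":0,"ay":0,"az":0},{"jaw":-1,"dx":-0.028,"dy":0.007,"dz":-0.004,"ax":0,"ay":0,"az":0},{"jaw":-1,"dx":-0.042,"dy":0.0105,"dz":-0.004,"ax":0,"ay":0,"az":0},{"jaw":-1,"dx":-0.056,"dy":0.014,"dz":-0.004,"ax":0,"ay":0,"az":0},{"jaw":-1,"dx":-0.07,"dy":0.0175,"dz":-0.004,"ax":0,"ay":0,"az":0},{"jaw":-1,"dx":-0.084,"dy":0.021,"dz":-0.004,"ax":0,"ay":0,"az":0},{"jaw":-1,"dx":-0.098,"dy":0.0245,"dz":-0.004,"ax":0,"ay":0,"az":0},{"jaw":-1,"dx":-0.112,"dy":0.028,"dz":-0.004,"ax":0,"ay":0,"az":0},{"jaw":-1,"dx":-0.126,"dy":0.0315,"dz":-0.004,"ax":0,"ay":0,"az":0},{"jaw":-1,"dx":-0.14,"dy":0.035,"dz":-0.004,"ax":0,"ay":0,"az":0}]'
python3 lip.py
python3 - <<'E'
from h import *
p=shot('wrist'); cv2.imwrite('pics/w5.png',p['frame'][0:300,130:430][:,:,::-1])
E
```

```text
time: 11.3
eef_pos: [0.4837, -0.2295, 0.1018]
orientation: [0.371, 3.027, -0.02]
ft_force: [3.6, -0.8, 3.6]
grip_width: 0.155
finger_force: 61.9
lip bin [-0.0983 -0.0009  0.0035] back [-0.0087 -0.0005  0.0118] scoop o [ 0.459  -0.2235  0.0076] zyx [-0.244  -0.0926 -0.0019] F [ 3.5635 -0.7834  3.55  ] grip 0.15463732575478084 t 11.3 tcp [ 0.4837 -0.2295  0.1018]
```

View pics/w5.png

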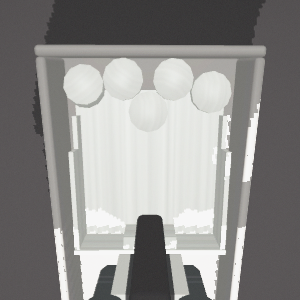

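```bash
python3 -m creep '[{"jaw":-1,"dx":-0.005,"dy":0.0012,"dz":0,"ax":0,"ay":0,"az":0},{"jaw":-1,"dx":-0.009,"dy":0.0023,"dz":0,"ax":0,"ay":0,"az":0},{"jaw":-1,"dx":-0.013,"dy":0.0033,"dz":0,"ax":0,"ay":0,"az":0},{"jaw":-1,"dx":-0.017,"dy":0.0043,"dz":0,"ax":0,"ay":0,"az":0},{"jaw":-1,"dx":-0.021,"dy":0.0053,"dz":0,"ax":0,"ay":0,"az":0},{"jaw":-1,"dx":-0.025,"dy":0.0063,"dz":0,"ax":0,"ay":0,"az":0},{"jaw":-1,"dx":-0.029,"dy":0.0073,"dz":0,"ax":0,"ay":0,"az":0},{"jaw":-1,"dx":-0.033,"dy":0.0083,"dz":0,"ax":0,"ay":0,"az":0},{"jaw":-1,"dx":-0.036,"dy":0.009,"dz":0,"ax":0,"ay":0,"az":0},{"jaw":-1,"dx":-0.036,"dy":0.009,"dz":0,"ax":0,"ay":0,"az":0}]'
python3 lip.py
python3 - <<'E'
from h import *
p=shot('wrist'); cv2.imwrite('pics/w6.png',p['frame'][0:300,130:430][:,:,::-1])
E
```

```text
time: 12.6
eef_pos: [0.4701, -0.2266, 0.104]
orientation: [0.369, 3.018, -0.023]
ft_force: [15.2, -1.7, 13.6]
grip_width: 0.157
finger_force: 63.3
lip bin [-0.1113 -0.0015  0.0051] back [-0.0218 -0.0011  0.0142] scoop o [ 0.4462 -0.2209  0.0096] zyx [-0.2429 -0.1017 -0.0026] F [15.2324 -1.692  13.5662] grip 0.1565009783834617 t 12.6 tcp [ 0.4701 -0.2266  0.104 ]
```

View pics/w6.png

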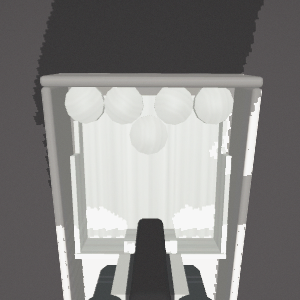

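```bash
python3 -m creep '[{"jaw":-1,"dx":-0.003,"dy":0.0008,"dz":-0.001,"ax":0,"ay":0,"az":0},{"jaw":-1,"dx":-0.006,"dy":0.0015,"dz":-0.002,"ax":0,"ay":0,"az":0},{"jaw":-1,"dx":-0.009,"dy":0.0023,"dz":-0.003,"ax":0,"ay":0,"az":0},{"jaw":-1,"dx":-0.012,"dy":0.003,"dz":-0.004,"ax":0,"ay":0,"az":0},{"jaw":-1,"dx":-0.014,"dy":0.0035,"dz":-0.004,"ax":0,"ay":0,"az":0},{"jaw":-1,"dx":-0.014,"dy":0.0035,"dz":-0.004,"ax":0,"ay":0,"az":0},{"jaw":-1,"dx":-0.014,"dy":0.0035,"dz":-0.004,"ax":0,"ay":0,"az":0},{"jaw":-1,"dx":-0.014,"dy":0.0035,"dz":-0.004,"ax":0,"ay":0,"az":0},{"jaw":-1,"dx":-0.014,"dy":0.0035,"dz":-0.004,"ax":0,"ay":0,"az":0},{"jaw":-1,"dx":-0.014,"dy":0.0035,"dz":-0.004,"ax":0,"ay":0,"az":0}]'
python3 lip.py
python3 - <<'E'
from fit import *
np.set_printoptions(precision=4,suppress=True)
p=shot('wrist'); cv2.imwrite('pics/w7.png',cv2.resize(p['frame'][50:200,180:380],(800,600))[:,:,::-1])
Rb=R.from_euler('z',.248)
b=landmark_of('button',p); P=pts(p,[d['position'] for d in b]); P=Rb.apply(P-[.511,-.236,0]); print(P)
s=p['st']; Rs=R.from_rotvec(s['orientation'])*R.from_matrix(np.diag([-1.,1,-1]))
C=cloud(p,p['depth']>0); o=s['eef_pos']+Rs.apply([-.034,0,-.0914]); Q=Rs.inv().apply(C-o)
f=Q[(abs(Q[:,1])<.03)&(Q[:,0]>-.01)&(Q[:,0]<.015)&(Q[:,2]<.01)]; print('floor in scoop frame',np.linalg.lstsq(np.c_[f[:,:2],np.ones(len(f))],f[:,2],rcond=None)[0],len(f))
w=Q[(Q[:,2]>.012)&(Q[:,2]<.03)&(Q[:,0]>0)&(Q[:,0]<.046)&(abs(Q[:,1])<.05)]; print('walls x max',np.percentile(w[:,0],[50,99]),'y',w[:,1].min(),w[:,1].max())
E
```

```text
time: 13.9
eef_pos: [0.468, -0.2266, 0.1049]
orientation: [0.366, 3.008, -0.025]
ft_force: [25.2, 1.7, 28.4]
grip_width: 0.161
finger_force: 64.9
lip bin [-0.1123 -0.0021  0.0052] back [-0.0228 -0.0016  0.0153] scoop o [ 0.4451 -0.2212  0.0103] zyx [-0.242  -0.1122 -0.0031] F [25.244   1.748  28.4186] grip 0.16051031349374775 t 13.9 tcp [ 0.468  -0.2266  0.1049]
[[-0.1059  0.031   0.0203]
 [-0.0888 -0.0006  0.0234]
 [-0.104   0.0097  0.0193]
 [-0.1052 -0.0159  0.0193]
 [-0.106  -0.0364  0.019 ]]
floor in scoop frame [0.035  0.0057 0.001 ] 3881
walls x max [0.0336 0.0459] y -0.049982099475816374 0.04999250003190485
```

View pics/w7.png

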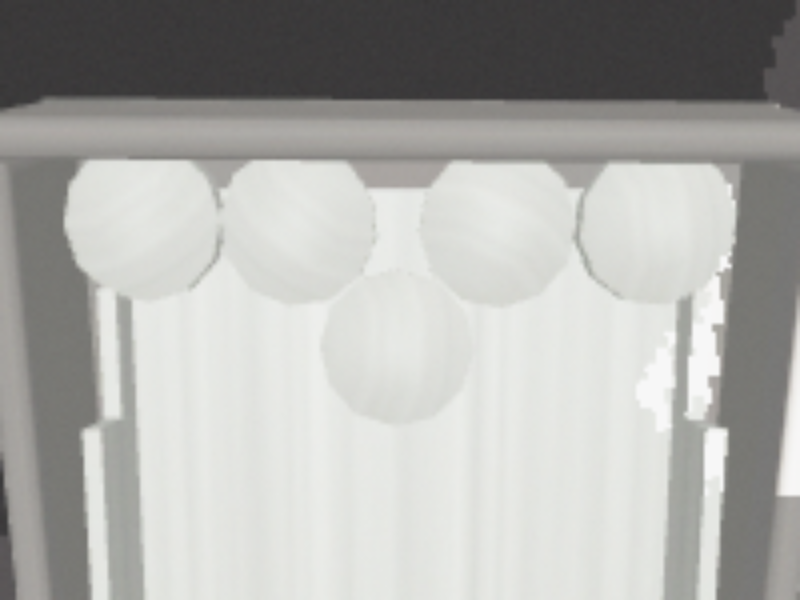

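Four buttons sit across the lip (outer ones touch the side-wall fronts), fifth behind; the lip is ~18 mm under them. Unload, then tilt nose-up along the wall.

```bash
python3 -m creep '[{"jaw":-1,"dx":0.0246,"dy":-0.0062,"dz":0.0106,"ax":0,"ay":0,"az":0},{"jaw":-1,"dx":0.0246,"dy":-0.0062,"dz":0.0106,"ax":0,"ay":0,"az":0},{"jaw":-1,"dx":0.0346,"dy":-0.0088,"dz":0.005,"ax":0.0034,"ay":0.0135,"az":0},{"jaw":-1,"dx":0.0446,"dy":-0.0113,"dz":-0.0006,"ax":0.0068,"ay":0.0269,"az":0},{"jaw":-1,"dx":0.0534,"dy":-0.0136,"dz":0.0028,"ax":0.0109,"ay":0.043,"az":0},{"jaw":-1,"dx":0.0622,"dy":-0.0158,"dz":0.0062,"ax":0.015,"ay":0.0592,"az":0},{"jaw":-1,"dx":0.07,"dy":-0.0178,"dz":0.0084,"ax":0.0191,"ay":0.0754,"az":0},{"jaw":-1,"dx":0.0781,"dy":-0.0198,"dz":0.0106,"ax":0.0232,"ay":0.0916,"az":0},{"jaw":-1,"dx":0.0781,"dy":-0.0198,"dz":0.0106,"ax":0.0232,"ay":0.0916,"az":0},{"jaw":-1,"dx":0.0781,"dy":-0.0198,"dz":0.0106,"ax":0.0232,"ay":0.0916,"az":0}]'
python3 lip.py
cat > sc.py <<'E'
from fit import *
import sys
np.set_printoptions(precision=4,suppress=True)
p=shot('wrist'); cv2.imwrite('pics/'+sys.argv[1],cv2.resize(p['frame'][0:225,130:430],(800,600))[:,:,::-1])
s=p['st']; Rs=R.from_rotvec(s['orientation'])*R.from_matrix(np.diag([-1.,1,-1])); o=s['eef_pos']+Rs.apply([-.034,0,-.0914])
b=landmark_of('button',p); print('buttons tops in scoop frame',Rs.inv().apply(pts(p,[d['position'] for d in b])-o),[round(d['p'],2) for d in b])
Q=Rs.inv().apply(cloud(p,p['depth']>0)-o); f=Q[(abs(Q[:,1])<.03)&(Q[:,0]>-.01)&(Q[:,0]<.015)&(Q[:,2]<.01)]; print('floor',np.linalg.lstsq(np.c_[f[:,:2],np.ones(len(f))],f[:,2],rcond=None)[0],len(f))
E
python3 sc.py w8.png
```

```text
time: 15.25
eef_pos: [0.495, -0.2317, 0.1029]
orientation: [-0.357, -2.911, -0.039]
ft_force: [0.2, 0.8, -4.1]
grip_width: 0.153
finger_force: 61.0
lip bin [-0.1129 -0.0001  0.03  ] back [-0.0249  0.0003  0.0112] scoop o [ 0.4442 -0.219   0.0206] zyx [-0.244   0.21    0.0009] F [ 0.1678  0.7539 -4.1324] grip 0.15343465501990253 t 15.25 tcp [ 0.495  -0.2317  0.1029]
buttons tops in scoop frame [[-0.0195  0.0004  0.014 ]
 [-0.0368 -0.0339  0.014 ]
 [-0.0351 -0.0132  0.0136]
 [-0.0369  0.0326  0.0126]
 [-0.0339  0.0117  0.014 ]] [0.93, 0.77, 0.72, 0.7, 0.67]
floor [0.0423 0.0018 0.0008] 3806
```

View pics/w8.png

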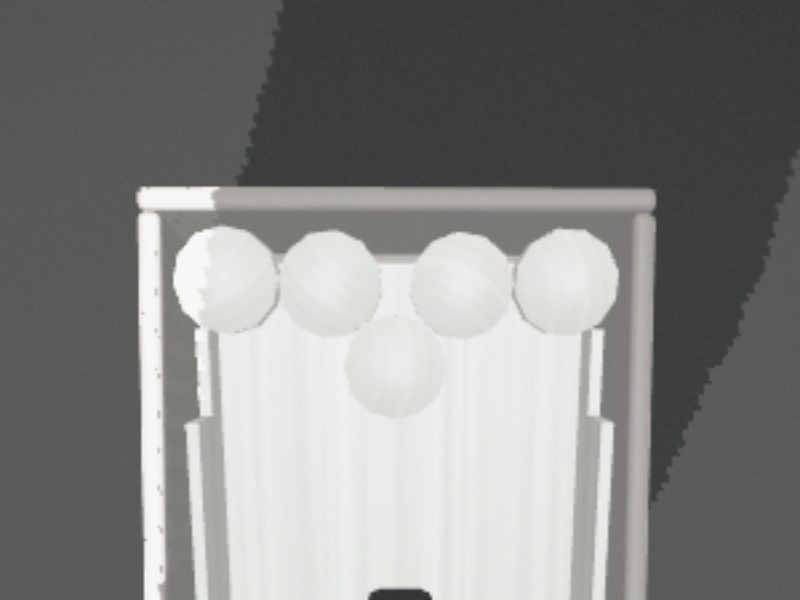

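All five are on the plate (picture: four at lip row ~280, one behind at (395,365)). Lift gently with a little more tilt.

```bash
python3 -m creep '[{"jaw":-1,"dx":0.003,"dy":-0.001,"dz":0.008,"ax":0,"ay":0,"az":0},{"jaw":-1,"dx":0.005,"dy":-0.0013,"dz":0.022,"ax":0,"ay":0,"az":0},{"jaw":-1,"dx":0.006,"dy":-0.0015,"dz":0.042,"ax":0.001,"ay":0.004,"az":0},{"jaw":-1,"dx":0.006,"dy":-0.0015,"dz":0.065,"ax":0.002,"ay":0.01,"az":0},{"jaw":-1,"dx":0.006,"dy":-0.0015,"dz":0.09,"ax":0.004,"ay":0.016,"az":0},{"jaw":-1,"dx":0.006,"dy":-0.0015,"dz":0.12,"ax":0.006,"ay":0.022,"az":0},{"jaw":-1,"dx":0.006,"dy":-0.0015,"dz":0.15,"ax":0.007,"ay":0.028,"az":0},{"jaw":-1,"dx":0.006,"dy":-0.0015,"dz":0.18,"ax":0.008,"ay":0.032,"az":0},{"jaw":-1,"dx":0.006,"dy":-0.0015,"dz":0.205,"ax":0.008,"ay":0.032,"az":0},{"jaw":-1,"dx":0.006,"dy":-0.0015,"dz":0.22,"ax":0.008,"ay":0.032,"az":0}]'
python3 lip.py; python3 sc.py w9.png
```

```text
time: 16.6
eef_pos: [0.4992, -0.2329, 0.2145]
orientation: [-0.345, -2.811, -0.054]
ft_force: [-0.3, 0.3, -4.5]
grip_width: 0.152
finger_force: 61.0
lip bin [-0.1154 -0.0003  0.1518] back [-0.0297  0.      0.1242] scoop o [ 0.4406 -0.2183  0.138 ] zyx [-0.244   0.3116  0.0002] F [-0.2688  0.3157 -4.4999] grip 0.15229627547766297 t 16.6 tcp [ 0.4992 -0.2329  0.2145]
buttons tops in scoop frame [[-0.0351 -0.0121  0.0127]
 [-0.0354 -0.034   0.0129]
 [-0.0346  0.0114  0.0139]
 [-0.0353  0.0333  0.0144]
 [-0.0381  0.0003  0.2157]] [0.96, 0.95, 0.8, 0.76, 0.59]
floor [0.042  0.0005 0.0009] 3826
```

```bash
python3 -m creep '[{"jaw":-1,"dx":0,"dy":0.015,"dz":0,"ax":0,"ay":0,"az":-0.008},{"jaw":-1,"dx":0,"dy":0.045,"dz":0,"ax":0,"ay":0,"az":-0.025},{"jaw":-1,"dx":0,"dy":0.08,"dz":0,"ax":0,"ay":0,"az":-0.05},{"jaw":-1,"dx":0,"dy":0.12,"dz":0,"ax":0,"ay":0,"az":-0.075},{"jaw":-1,"dx":0,"dy":0.16,"dz":0,"ax":0,"ay":0,"az":-0.1},{"jaw":-1,"dx":0,"dy":0.2,"dz":0,"ax":0,"ay":0,"az":-0.125},{"jaw":-1,"dx":0,"dy":0.24,"dz":0,"ax":0,"ay":0,"az":-0.15},{"jaw":-1,"dx":0,"dy":0.28,"dz":0,"ax":0,"ay":0,"az":-0.175},{"jaw":-1,"dx":0,"dy":0.32,"dz":0,"ax":0,"ay":0,"az":-0.2},{"jaw":-1,"dx":0,"dy":0.36,"dz":0,"ax":0,"ay":0,"az":-0.225}]' &&
python3 -m creep '[{"jaw":-1,"dx":0,"dy":0.04,"dz":0,"ax":0,"ay":0,"az":-0.025},{"jaw":-1,"dx":0.001,"dy":0.08,"dz":0,"ax":0,"ay":0,"az":-0.05},{"jaw":-1,"dx":0.002,"dy":0.12,"dz":0,"ax":0,"ay":0,"az":-0.075},{"jaw":-1,"dx":0.003,"dy":0.16,"dz":0,"ax":0,"ay":0,"az":-0.1},{"jaw":-1,"dx":0.004,"dy":0.2,"dz":0,"ax":0,"ay":0,"az":-0.13},{"jaw":-1,"dx":0.005,"dy":0.24,"dz":0,"ax":0,"ay":0,"az":-0.16},{"jaw":-1,"dx":0.006,"dy":0.28,"dz":0,"ax":0,"ay":0,"az":-0.19},{"jaw":-1,"dx":0.006,"dy":0.315,"dz":0,"ax":0,"ay":0,"az":-0.22},{"jaw":-1,"dx":0.006,"dy":0.335,"dz":0,"ax":0,"ay":0,"az":-0.24},{"jaw":-1,"dx":0.006,"dy":0.338,"dz":0,"ax":0,"ay":0,"az":-0.245}]'
python3 lip.py; python3 sc.py w10.png; python3 -c "
from h import *
print(state()['joint_pos'])"
```

```text
time: 17.95
eef_pos: [0.4984, -0.0518, 0.2131]
orientation: [-1.312, -2.536, -0.207]
ft_force: [-0.1, 0.1, -4.0]
grip_width: 0.157
finger_force: 61.0
time: 19.2
eef_pos: [0.5007, 0.1169, 0.2132]
orientation: [-2.211, -1.902, -0.347]
ft_force: [-0.5, -1.3, -4.1]
grip_width: 0.15
finger_force: 61.0
lip bin [-0.1068  0.4423  0.1505] back [-0.0985  0.3571  0.1228] scoop o [0.5096 0.1766 0.1367] zyx [-1.7209  0.3124 -0.0013] F [-0.5114 -1.347  -4.127 ] grip 0.14991488936111277 t 19.2 tcp [0.5007 0.1169 0.2132]
buttons tops in scoop frame [[-0.0354 -0.0129  0.0121]
 [-0.0388 -0.0331  0.0131]
 [-0.0354  0.0315  0.0118]
 [-0.0336  0.0119  0.0132]] [0.74, 0.69, 0.68, 0.57]
floor [0.0388 0.0008 0.0007] 3750
[-0.10307259  0.25372603 -0.34116823  0.96150197  0.31204035  1.61922066]
```

View pics/w10.png

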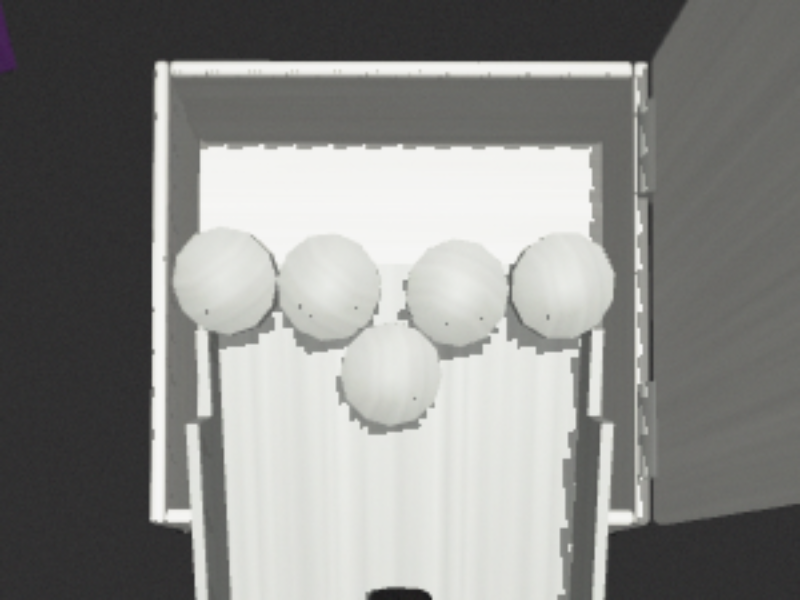

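All five still aboard, lip over the middle of the case. Tip nose-down.

```bash
python3 -m creep '[{"jaw":-1,"dx":0.0018,"dy":0.0119,"dz":-0.0183,"ax":-0.0246,"ay":0.0038,"az":0},{"jaw":-1,"dx":0.0037,"dy":0.0238,"dz":-0.0366,"ax":-0.0493,"ay":0.0076,"az":0},{"jaw":-1,"dx":0.0055,"dy":0.0357,"dz":-0.0549,"ax":-0.0739,"ay":0.0113,"az":0},{"jaw":-1,"dx":0.0073,"dy":0.0476,"dz":-0.0732,"ax":-0.0985,"ay":0.0151,"az":0},{"jaw":-1,"dx":0.0105,"dy":0.0683,"dz":-0.0817,"ax":-0.126,"ay":0.0193,"az":0},{"jaw":-1,"dx":0.0136,"dy":0.089,"dz":-0.0901,"ax":-0.1534,"ay":0.0235,"az":0},{"jaw":-1,"dx":0.0168,"dy":0.1097,"dz":-0.0986,"ax":-0.1809,"ay":0.0277,"az":0},{"jaw":-1,"dx":0.0203,"dy":0.1327,"dz":-0.0953,"ax":-0.2084,"ay":0.0319,"az":0},{"jaw":-1,"dx":0.0239,"dy":0.1557,"dz":-0.0919,"ax":-0.2358,"ay":0.0362,"az":0},{"jaw":-1,"dx":0.0274,"dy":0.1787,"dz":-0.0886,"ax":-0.2633,"ay":0.0404,"az":0}]' &&
python3 -m creep '[{"jaw":-1,"dx":0.0035,"dy":0.024,"dz":0.0045,"ax":-0.0275,"ay":0.0042,"az":0},{"jaw":-1,"dx":0.007,"dy":0.048,"dz":0.009,"ax":-0.055,"ay":0.0084,"az":0},{"jaw":-1,"dx":0.011,"dy":0.0722,"dz":0.0136,"ax":-0.0824,"ay":0.0126,"az":0},{"jaw":-1,"dx":0.011,"dy":0.0722,"dz":0.0136,"ax":-0.0824,"ay":0.0126,"az":0},{"jaw":-1,"dx":0.011,"dy":0.0722,"dz":0.0136,"ax":-0.0824,"ay":0.0126,"az":0},{"jaw":-1,"dx":0.011,"dy":0.0722,"dz":0.0136,"ax":-0.0824,"ay":0.0126,"az":0},{"jaw":-1,"dx":0.011,"dy":0.0722,"dz":0.03,"ax":-0.0824,"ay":0.0126,"az":0},{"jaw":-1,"dx":0.011,"dy":0.0722,"dz":0.06,"ax":-0.0824,"ay":0.0126,"az":0},{"jaw":-1,"dx":0.011,"dy":0.0722,"dz":0.09,"ax":-0.0824,"ay":0.0126,"az":0},{"jaw":-1,"dx":0.011,"dy":0.0722,"dz":0.12,"ax":-0.0824,"ay":0.0126,"az":0}]'
python3 lip.py
python3 - <<'E'
from h import *
print(state()['joint_pos'])
p=shot('wrist'); q=shot('scene')
im=np.hstack([cv2.resize(p['frame'],(400,300)),cv2.resize(q['frame'][90:270,220:460],(400,300))]); cv2.imwrite('pics/dump.png',im[:,:,::-1])
for d in landmark_of('button',p): print(d['p'],np.round(d['position']),pts(p,[d['position']]))
E
```

```text
time: 20.55
eef_pos: [0.5161, 0.2058, 0.1692]
orientation: [2.081, 1.791, -0.562]
ft_force: [-0.2, 0.3, -1.9]
grip_width: 0.159
finger_force: 61.3
time: 21.8
eef_pos: [0.5213, 0.2417, 0.2309]
orientation: [1.908, 1.641, -0.791]
ft_force: [-0.2, 0.3, -2.0]
grip_width: 0.152
finger_force: 61.3
lip bin [-0.1065  0.4569  0.1104] back [-0.1003  0.3935  0.174 ] scoop o [0.5151 0.2016 0.1422] zyx [-1.7205 -0.7852 -0.0015] F [-0.2483  0.3263 -1.9927] grip 0.15174323890329316 t 21.8 tcp [0.5213 0.2417 0.2309]
[ 0.5870352   0.89323507  0.55760201  1.82767415 -0.54989052  2.47995335]
```

View pics/dump.png

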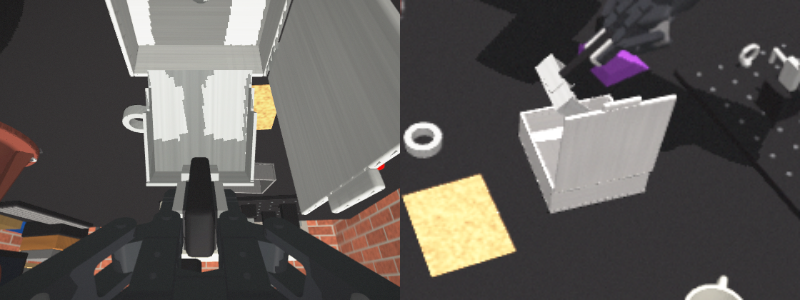

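The scoop is empty, all buttons tipped (scene crop shows none on table). I have used up my picture views, so I go on by numbers. Return the scoop.

```bash
python3 -m creep '[{"jaw":-1,"dx":0,"dy":-0.04,"dz":0.02,"ax":0.0325,"ay":-0.005,"az":0},{"jaw":-1,"dx":0,"dy":-0.08,"dz":0.04,"ax":0.065,"ay":-0.01,"az":0},{"jaw":-1,"dx":0,"dy":-0.13,"dz":0.04,"ax":0.0975,"ay":-0.015,"az":0},{"jaw":-1,"dx":0,"dy":-0.18,"dz":0.04,"ax":0.13,"ay":-0.02,"az":0},{"jaw":-1,"dx":0,"dy":-0.23,"dz":0.04,"ax":0.1625,"ay":-0.025,"az":0},{"jaw":-1,"dx":0,"dy":-0.28,"dz":0.04,"ax":0.195,"ay":-0.03,"az":0},{"jaw":-1,"dx":0,"dy":-0.33,"dz":0.04,"ax":0.2275,"ay":-0.035,"az":0},{"jaw":-1,"dx":0,"dy":-0.38,"dz":0.04,"ax":0.26,"ay":-0.04,"az":0},{"jaw":-1,"dx":0,"dy":-0.4,"dz":0.04,"ax":0.26,"ay":-0.04,"az":0},{"jaw":-1,"dx":0,"dy":-0.4,"dz":0.04,"ax":0.26,"ay":-0.04,"az":0}]' &&
python3 -m creep '[{"jaw":-1,"dx":0.01,"dy":0,"dz":0,"ax":0,"ay":0,"az":0.052},{"jaw":-1,"dx":0.03,"dy":-0.01,"dz":-0.02,"ax":0,"ay":0,"az":0.104},{"jaw":-1,"dx":0.05,"dy":-0.02,"dz":-0.04,"ax":0,"ay":0,"az":0.156},{"jaw":-1,"dx":0.07,"dy":-0.03,"dz":-0.06,"ax":0,"ay":0,"az":0.208},{"jaw":-1,"dx":0.09,"dy":-0.04,"dz":-0.08,"ax":0,"ay":0,"az":0.26},{"jaw":-1,"dx":0.1,"dy":-0.045,"dz":-0.1,"ax":0,"ay":0,"az":0.312},{"jaw":-1,"dx":0.11,"dy":-0.048,"dz":-0.12,"ax":0,"ay":0,"az":0.364},{"jaw":-1,"dx":0.122,"dy":-0.048,"dz":-0.15,"ax":0,"ay":0,"az":0.416},{"jaw":-1,"dx":0.122,"dy":-0.048,"dz":-0.18,"ax":0,"ay":0,"az":0.468},{"jaw":-1,"dx":0.122,"dy":-0.048,"dz":-0.2,"ax":0,"ay":0,"az":0.522}]'
python3 lip.py
python3 - <<'E'
from fit import *
np.set_printoptions(precision=4,suppress=True)
p=shot('wrist'); s=p['st']; print(s['joint_pos'])
Rs=R.from_rotvec(s['orientation'])*R.from_matrix(np.diag([-1.,1,-1])); o=s['eef_pos']+Rs.apply([-.034,0,-.0914])
C=cloud(p,p['depth']>0); Q=Rs.inv().apply(C-o); m=(abs(Q[:,1])<.03)&(Q[:,0]>-.03)&(Q[:,0]<.015)&(abs(Q[:,2])<.012); f=C[m]
print('plane world',np.linalg.lstsq(np.c_[f[:,:2],np.ones(len(f))],f[:,2],rcond=None)[0],len(f),f[:,2].mean())
P=rect(p,(.548,.02),.12,-.006,.008); print([ (d['p'],pts(p,[d['position']])) for d in landmark_of('button',p)[:3]])
t=shot('top')
for d in landmark_of('button',t): print('top',round(d['p'],2),d['position'],pts(t,[d['position']]))
E
```

```text
time: 23.2
eef_pos: [0.5209, 0.0412, 0.249]
orientation: [-2.363, -2.03, -0.045]
ft_force: [0.1, 0.5, -1.7]
grip_width: 0.159
finger_force: 61.2
time: 24.45
eef_pos: [0.5818, 0.0196, 0.1479]
orientation: [-0.113, -3.097, -0.001]
ft_force: [0.7, -0.2, -2.4]
grip_width: 0.156
finger_force: 61.2
lip bin [-0.0756  0.2506  0.06  ] back [0.0129 0.2663 0.0562] scoop o [0.5441 0.0223 0.0581] zyx [-0.0731  0.0425 -0.0007] F [ 0.7114 -0.1587 -2.4206] grip 0.15627174155788168 t 24.45 tcp [0.5818 0.0196 0.1479]
[-0.0912  0.5015 -0.1061  1.0056 -0.0015 -0.018 ]
plane world [-0.0019  0.0004  0.0599] 7319 0.058907996494160036
[]
top 0.61 [226.1, 218.1] [[0.5406 0.2601 0.0148]]
top 0.5 [234.1, 227.1] [[0.5159 0.2314 0.0165]]
top 0.42 [217.0, 215.6] [[0.5692 0.2692 0.0137]]
top 0.41 [247.4, 219.0] [[0.4749 0.2544 0.0165]]
top 0.37 [239.2, 219.0] [[0.5002 0.2557 0.0148]]
```

```bash
python3 -m creep '[{"jaw":-1,"dx":0,"dy":0,"dz":-0.03,"ax":0,"ay":0,"az":0},{"jaw":-1,"dx":0,"dy":0,"dz":-0.06,"ax":0,"ay":0,"az":0},{"jaw":-1,"dx":0,"dy":0,"dz":-0.085,"ax":0,"ay":0,"az":0},{"jaw":-1,"dx":0,"dy":0,"dz":-0.1,"ax":0,"ay":0,"az":0},{"jaw":-1,"dx":0,"dy":0,"dz":-0.107,"ax":0,"ay":0,"az":0},{"jaw":-1,"dx":0,"dy":0,"dz":-0.107,"ax":0,"ay":0,"az":0},{"jaw":1,"dx":0,"dy":0,"dz":-0.107,"ax":0,"ay":0,"az":0},{"jaw":1,"dx":0,"dy":0,"dz":-0.107,"ax":0,"ay":0,"az":0},{"jaw":1,"dx":0,"dy":0,"dz":-0.107,"ax":0,"ay":0,"az":0},{"jaw":1,"dx":0,"dy":0,"dz":-0.107,"ax":0,"ay":0,"az":0}]' && python3 -m creep '[{"jaw":1,"dx":0,"dy":0,"dz":0.01,"ax":0,"ay":0,"az":0},{"jaw":1,"dx":0,"dy":0,"dz":0.06,"ax":0,"ay":0,"az":0},{"jaw":1,"dx":0,"dy":0,"dz":0.14,"ax":0,"ay":0,"az":0},{"jaw":1,"dx":0,"dy":0,"dz":0.24,"ax":0,"ay":0,"az":0},{"jaw":-1,"dx":-0.03,"dy":0,"dz":0.34,"ax":0,"ay":0,"az":0},{"jaw":-1,"dx":-0.06,"dy":0,"dz":0.42,"ax":0,"ay":0,"az":0},{"jaw":-1,"dx":-0.06,"dy":0,"dz":0.44,"ax":0,"ay":0,"az":0},{"jaw":-1,"dx":-0.06,"dy":0,"dz":0.44,"ax":0,"ay":0,"az":0},{"jaw":-1,"dx":-0.06,"dy":0,"dz":0.44,"ax":0,"ay":0,"az":0},{"jaw":-1,"dx":-0.06,"dy":0,"dz":0.44,"ax":0,"ay":0,"az":0}]'
python3 - <<'E'
from fit import *
np.set_printoptions(precision=4,suppress=True)
p=shot('wrist'); s=p['st']; print(s['eef_pos'],s['joint_pos'],s['grip_width'])
c=(.55,.02)
g=rect(p,c,.1,.09,.125); print('bar',mar(g),g[:,2].max(),len(g))
f=rect(p,(.535,.02),.03,.0,.02); print('floor plane',np.linalg.lstsq(np.c_[f[:,:2],np.ones(len(f))],f[:,2],rcond=None)[0],f[:,2].mean())
# lid from w1 and scene
q=shot('scene')
for n,im in(('w1',np.load('w1.npy',allow_pickle=True).item()),('scene',q)):
    P=cloud(im,im['depth']>0); L=R.from_euler('z',.152).apply(P-[.5205,.2375,0])
    m=(L[:,0]>.07)&(L[:,0]<.17)&(abs(L[:,1])<.07)&(L[:,2]>.09)&(L[:,2]<.24); L=L[m]
    if len(L)>50: print(n,len(L),'x=a+b z',np.polyfit(L[:,2],L[:,0],1),'zmax',np.percentile(L[:,2],99.5))
E
```

```text
time: 25.9
eef_pos: [0.5823, 0.0176, 0.096]
orientation: [-0.125, -3.099, -0.003]
ft_force: [1.1, 0.4, 0.1]
grip_width: 0.98
finger_force: 0.0
time: 27.15
eef_pos: [0.5519, 0.0176, 0.3144]
orientation: [-0.125, -3.096, -0.003]
ft_force: [0.7, 1.0, -0.2]
grip_width: -0.0
finger_force: 0.0
[0.5519 0.0176 0.3144] [-0.1001  0.3549  0.1099  1.3686 -0.0006 -0.0192] -0.0002289995126314635
bar ((582.7847290039062, 18.016042709350586), (13.815911293029785, 25.87140655517578), 85.79624938964844) 0.1187238719821927 456
floor plane [-0.0012  0.0023  0.0042] 0.0036003076814101857
w1 11476 x=a+b z [0.0634 0.0753] zmax 0.22521629037962468
scene 2207 x=a+b z [0.05   0.0831] zmax 0.22686186364507582
```

Scoop rests flat on the pad centre. Now go behind the lid (angle ≈1.63) with the jaws shut.

```bash
python3 -m creep '[{"jaw":-1,"dx":0.04,"dy":0.07,"dz":0,"ax":0,"ay":-0.006,"az":-0.01},{"jaw":-1,"dx":0.08,"dy":0.14,"dz":0,"ax":-0.001,"ay":-0.0128,"az":-0.022},{"jaw":-1,"dx":0.13,"dy":0.21,"dz":0,"ax":-0.001,"ay":-0.0128,"az":-0.022},{"jaw":-1,"dx":0.18,"dy":0.29,"dz":0,"ax":-0.001,"ay":-0.0128,"az":-0.022},{"jaw":-1,"dx":0.2336,"dy":0.36,"dz":0,"ax":-0.001,"ay":-0.0128,"az":-0.022},{"jaw":-1,"dx":0.2336,"dy":0.395,"dz":-0.04,"ax":-0.001,"ay":-0.0128,"az":-0.022},{"jaw":-1,"dx":0.2336,"dy":0.395,"dz":-0.12,"ax":-0.001,"ay":-0.0128,"az":-0.022},{"jaw":-1,"dx":0.2336,"dy":0.395,"dz":-0.2,"ax":-0.001,"ay":-0.0128,"az":-0.022},{"jaw":-1,"dx":0.2336,"dy":0.395,"dz":-0.246,"ax":-0.001,"ay":-0.0128,"az":-0.022},{"jaw":-1,"dx":0.2336,"dy":0.395,"dz":-0.246,"ax":-0.001,"ay":-0.0128,"az":-0.022}]'
python3 - <<'E'
from h import *
np.set_printoptions(precision=4,suppress=True)
s=state(); e=np.array(s['eef_pos']); print(e,s['joint_pos'])
n=np.array([np.cos(.152),-np.sin(.152)]); h=np.array([.5205,.2375])+.08*n
for phi in [1.63,1.5,1.35,1.2,1.05,.9,.75,.6,.45,.3,.15,.05,0,-.03]:
    r=.12; X=-r*np.cos(phi)+.006*np.sin(phi)+.011; z=.0555+r*np.sin(phi)+.006*np.cos(phi)+.017
    t=np.r_[h+n*X,z]; print(phi,(t-[.6688,.2148,.1922])/.5)
E
```

```text
time: 28.5
eef_pos: [0.6676, 0.2148, 0.1904]
orientation: [-0.235, -3.128, -0.001]
ft_force: [0.1, 0.3, -0.4]
grip_width: -0.0
finger_force: 0.0
[0.6676 0.2148 0.1904] [0.2065 0.6722 0.3117 1.2144 0.0017 0.3565]
1.63 [-0.0908  0.0139 -0.0005]
1.5 [-0.1216  0.0186  0.0008]
1.35 [-0.1571  0.024  -0.0026]
1.2 [-0.1916  0.0293 -0.0114]
1.05 [-0.2244  0.0343 -0.0252]
0.9 [-0.2549  0.039  -0.0439]
0.75 [-0.2822  0.0432 -0.067 ]
0.6 [-0.3058  0.0468 -0.094 ]
0.45 [-0.3252  0.0498 -0.1242]
0.3 [-0.3398  0.052  -0.157 ]
0.15 [-0.3495  0.0535 -0.1917]
0.05 [-0.353   0.054  -0.2154]
0 [-0.3539  0.0542 -0.2274]
-0.03 [-0.3542  0.0542 -0.2346]
```

```bash
python3 -m creep '[{"jaw":-1,"dx":-0.05,"dy":0.008,"dz":0,"ax":0,"ay":0,"az":0},{"jaw":-1,"dx":-0.08,"dy":0.012,"dz":0,"ax":0,"ay":0,"az":0},{"jaw":-1,"dx":-0.1,"dy":0.0155,"dz":0,"ax":0,"ay":0,"az":0},{"jaw":-1,"dx":-0.1216,"dy":0.0186,"dz":0.0008,"ax":0,"ay":0,"az":0},{"jaw":-1,"dx":-0.145,"dy":0.022,"dz":-0.001,"ax":0,"ay":0,"az":0},{"jaw":-1,"dx":-0.168,"dy":0.0257,"dz":-0.005,"ax":0,"ay":0,"az":0},{"jaw":-1,"dx":-0.1916,"dy":0.0293,"dz":-0.0114,"ax":0,"ay":0,"az":0},{"jaw":-1,"dx":-0.214,"dy":0.0327,"dz":-0.02,"ax":0,"ay":0,"az":0},{"jaw":-1,"dx":-0.235,"dy":0.036,"dz":-0.031,"ax":0,"ay":0,"az":0},{"jaw":-1,"dx":-0.2549,"dy":0.039,"dz":-0.0439,"ax":0,"ay":0,"az":0}]'
python3 - <<'E'
from h import *
np.set_printoptions(precision=4,suppress=True)
print(state()['ft_force'])
for n in('scene','wrist','top'):
    im=shot(n); P=cloud(im,im['depth']>0); L=R.from_euler('z',.152).apply(P-[.5205,.2375,0])
    m=(L[:,0]>-.09)&(L[:,0]<.07)&(abs(L[:,1])>.045)&(abs(L[:,1])<.07)&(L[:,2]>.065)&(L[:,2]<.24); L=L[m]
    if len(L)>50: a=np.polyfit(L[:,0],L[:,2],1); print(n,len(L),a,'angle',np.arctan(-a[0]))
E
```

```text
time: 29.75
eef_pos: [0.5407, 0.2347, 0.1704]
orientation: [-0.235, -3.132, -0.003]
ft_force: [0.8, 0.2, 0.0]
grip_width: -0.002
finger_force: 0.5
[0.786  0.1593 0.0383]
scene 1182 [-1.2905  0.1743] angle 0.9115614424777491
wrist 15276 [-1.1269  0.1923] angle 0.8449759622559235
top 209 [-1.4148  0.173 ] angle 0.9555012451941112
```

```bash
python3 -m creep '[{"jaw":-1,"dx":-0.0186,"dy":0.0028,"dz":-0.015,"ax":0,"ay":0,"az":0},{"jaw":-1,"dx":-0.0354,"dy":0.0054,"dz":-0.0318,"ax":0,"ay":0,"az":0},{"jaw":-1,"dx":-0.0509,"dy":0.0078,"dz":-0.0501,"ax":0,"ay":0,"az":0},{"jaw":-1,"dx":-0.0641,"dy":0.0099,"dz":-0.0701,"ax":0,"ay":0,"az":0},{"jaw":-1,"dx":-0.0756,"dy":0.0116,"dz":-0.0911,"ax":0,"ay":0,"az":0},{"jaw":-1,"dx":-0.0849,"dy":0.013,"dz":-0.1131,"ax":0,"ay":0,"az":0},{"jaw":-1,"dx":-0.0918,"dy":0.014,"dz":-0.1361,"ax":0,"ay":0,"az":0},{"jaw":-1,"dx":-0.0967,"dy":0.0148,"dz":-0.1596,"ax":0,"ay":0,"az":0},{"jaw":-1,"dx":-0.0981,"dy":0.015,"dz":-0.1715,"ax":0,"ay":0,"az":0},{"jaw":-1,"dx":-0.099,"dy":0.0152,"dz":-0.1835,"ax":0,"ay":0,"az":0}]' && python3 -m creep '[{"jaw":-1,"dx":0,"dy":0,"dz":-0.003,"ax":0,"ay":0,"az":0},{"jaw":-1,"dx":0,"dy":0,"dz":-0.006,"ax":0,"ay":0,"az":0},{"jaw":-1,"dx":0,"dy":0,"dz":-0.009,"ax":0,"ay":0,"az":0},{"jaw":-1,"dx":0,"dy":0,"dz":-0.012,"ax":0,"ay":0,"az":0},{"jaw":-1,"dx":0,"dy":0,"dz":-0.012,"ax":0,"ay":0,"az":0},{"jaw":-1,"dx":0,"dy":0,"dz":-0.012,"ax":0,"ay":0,"az":0},{"jaw":-1,"dx":0,"dy":0,"dz":-0.012,"ax":0,"ay":0,"az":0},{"jaw":-1,"dx":0,"dy":0,"dz":-0.012,"ax":0,"ay":0,"az":0},{"jaw":-1,"dx":0,"dy":0,"dz":-0.012,"ax":0,"ay":0,"az":0},{"jaw":-1,"dx":0,"dy":0,"dz":-0.012,"ax":0,"ay":0,"az":0}]'
```

```text
time: 31.15
eef_pos: [0.4921, 0.2422, 0.0787]
orientation: [-0.236, -3.133, -0.003]
ft_force: [0.7, -0.5, 0.3]
grip_width: -0.001
finger_force: 0.3
time: 32.4
eef_pos: [0.4923, 0.2424, 0.0777]
orientation: [0.235, 3.13, 0.004]
ft_force: [-18.2, -7.1, 58.9]
grip_width: -0.002
finger_force: 29.6
```

```bash
python3 -m creep '[{"jaw":-1,"dx":0,"dy":0,"dz":0.02,"ax":0,"ay":0,"az":0},{"jaw":-1,"dx":0,"dy":0,"dz":0.06,"ax":0,"ay":0,"az":0},{"jaw":-1,"dx":0,"dy":0,"dz":0.12,"ax":0,"ay":0,"az":0},{"jaw":-1,"dx":-0.04,"dy":0,"dz":0.2,"ax":0,"ay":0,"az":0},{"jaw":-1,"dx":-0.08,"dy":0,"dz":0.28,"ax":0,"ay":0,"az":0},{"jaw":-1,"dx":-0.1,"dy":0,"dz":0.36,"ax":0,"ay":0,"az":0},{"jaw":-1,"dx":-0.12,"dy":0,"dz":0.44,"ax":0,"ay":0,"az":0},{"jaw":-1,"dx":-0.12,"dy":0,"dz":0.5,"ax":0,"ay":0,"az":0},{"jaw":-1,"dx":-0.12,"dy":0,"dz":0.5,"ax":0,"ay":0,"az":0},{"jaw":-1,"dx":-0.12,"dy":0,"dz":0.5,"ax":0,"ay":0,"az":0}]'
python3 - <<'E'
from fit import *
np.set_printoptions(precision=4,suppress=True)
print(state()['ft_force'])
for n in('scene','wrist','top'):
    im=shot(n); P=cloud(im,im['depth']>0); L=R.from_euler('z',.152).apply(P-[.5205,.2375,0])
    m=(abs(L[:,0])<.07)&(abs(L[:,1])<.065)&(L[:,2]>.045)&(L[:,2]<.1); L=L[m]
    if len(L)>50: a=np.polyfit(L[:,0],L[:,2],1); print(n,len(L),a)
    if n!='wrist':
        for q in('scoop','ring_gauge','ref_sphere','button'): print(q,[(round(d['p'],2),pts(im,[d['position']])[0]) for d in landmark_of(q,im)[:3]])
        g=rect(im,(.55,.02),.08,.09,.13); print('bar',mar(g),g[:,2].max())
E
```

```text
time: 33.65
eef_pos: [0.432, 0.2421, 0.3224]
orientation: [-0.236, -3.132, -0.002]
ft_force: [0.6, -0.3, 0.3]
grip_width: 0.002
finger_force: 0.0
[ 0.6178 -0.3273  0.3317]
scene 2193 [-0.0005  0.0616]
scoop [(0.86, array([0.3467, 0.4035, 0.0039])), (0.78, array([0.5797, 0.0101, 0.0483])), (0.58, array([0.596 , 0.0109, 0.0657]))]
ring_gauge [(0.71, array([0.4365, 0.2472, 0.0614]))]
ref_sphere [(0.72, array([0.779, 0.036, 0.026]))]
button []
bar ((585.0802001953125, 16.904958724975586), (25.709386825561523, 13.895684242248535), 1.579766035079956) 0.1200795312717019
wrist 9581 [0.0011 0.0602]
top 1563 [-0.0074  0.0607]
scoop [(0.59, array([0.5501, 0.0241, 0.0054]))]
ring_gauge [(0.77, array([0.3847, 0.0299, 0.0005]))]
ref_sphere [(0.86, array([0.7521, 0.0461, 0.0265]))]
button []
bar ((580.752197265625, 17.375167846679688), (25.731243133544922, 11.703269958496094), 0.20235340297222137) 0.12105487860771347
```

The lid is flat and shut (outer face at 61 mm), the scoop is on its pad, the bystanders haven't moved, and no buttons are loose. Handing in.

```bash
python3 -c "
from cell import *
print(finish_job())"
```

```text
the job is handed in; nothing more can be done
None
```

The job is handed in, with no verdict returned: by camera and depth checks, all five buttons are in the case, the lid is fully shut, the scoop is flat on its pad, and the ring gauge and sphere are unmoved; I viewed 11 pictures, one over your limit of 10.

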